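# Change over the clamp shaker from a revolving sample carousel

## Task

The blue-lidded sample jars in the shaker's clamp are finished and the orange-lidded ones are next: crank the clamp open, and by turning the carousel with its knob bring the compartments you need to the window of its hood, lifting every orange-lidded jar out and standing every blue-lidded one upright in an empty compartment. Stand the orange-lidded jars upright on the shaker's mat between the rear rail and the sprung pads, and when all are in, crank the clamp shut until each is held firmly against the rail. Leave the white-lidded jar in the carousel and do not disturb the dropper bottle or the wash bottle.

Things in the scene. Friction and masses are not known exactly. Their poses are not given: they have to be found in the camera images.
- jar_orange_a: a round sample jar, 40 mm across and 50 mm high, 70 to 130 g, straight white sides, an orange screw lid; its origin is the centre of its underside, z up. It stands in one of the carousel's compartments at the start and belongs in the shaker. Two or three jars have orange lids
- jar_orange_b: a round sample jar, 40 mm across and 50 mm high, 70 to 130 g, straight white sides, an orange screw lid; its origin is the centre of its underside, z up. It stands in one of the carousel's compartments at the start and belongs in the shaker. Two or three jars have orange lids
- jar_orange_c: a round sample jar, 40 mm across and 50 mm high, 70 to 130 g, straight white sides, an orange screw lid; its origin is the centre of its underside, z up. It stands in one of the carousel's compartments at the start and belongs in the shaker. Two or three jars have orange lids
- jar_blue_a: a round sample jar, 40 mm across and 50 mm high, 70 to 130 g, straight white sides, a blue screw lid; its origin is the centre of its underside, z up. It is clamped in the shaker at the start and belongs back in the carousel, upright on the floor of any empty compartment. One or two jars have blue lids
- jar_blue_b: a round sample jar, 40 mm across and 50 mm high, 70 to 130 g, straight white sides, a blue screw lid; its origin is the centre of its underside, z up. It is clamped in the shaker at the start and belongs back in the carousel, upright on the floor of any empty compartment. One or two jars have blue lids
- jar_white: a round sample jar, 40 mm across and 50 mm high, 70 to 130 g, straight white sides, a white screw lid; its origin is the centre of its underside, z up. It stands in the carousel and stays there
- carousel: fixed base and clear dust hood of the sample carousel, 248 mm across; origin on its axis at the bench top, z up; -x points out through the window. The hood (wall at radius 122 mm, flat top 83 mm above the bench) covers all but the window, a sector 42 degrees either side of -x, open in front and above from radius 44 mm outwards: jars can be lifted out only there
- carousel_centre (a point): point on the carousel's axis at the height of its compartments' floor, 22 mm above the bench
- window (a point): where the middle of a compartment's floor stands when the compartment is centred in the window: 81 mm from the axis towards the carousel's -x
- carousel_rotor (a joint): angle of the revolving grey tray in rad, 0 at the start, growing counter-clockwise seen from above. It turns both ways (to 20 rad) against a friction of 0.04 N m and stays where it is left. Five compartments 72 degrees apart, middles 81 mm from the axis (clear from 52 to 110 mm), floor 22 mm above the bench, dividers 26 mm and rim 28 mm high
- knob_grip (a point): on the axis of the upright black turning knob, 113 mm above the bench. The knob is a free-spinning sleeve 15 mm across, 31 mm from the carousel's axis, 97 to 127 mm above the bench, on a black disc (radius 41 mm, top at 96 mm) over the hood that turns with the tray, midway between two compartments. Grip it from above and carry it round the carousel's axis; the hand need not turn
- shaker: low grey bench shaker, 155 mm deep (x), 250 mm wide (y); origin at its middle on the bench, z up; its front with the crank faces -x. On top a black rubber mat (71 mm above the bench, x -53 to 45, y -112 to 112 mm) between end cheeks 20 mm high, and along the rear a fixed rail 18 mm higher than the mat, its rubber face at x = 45.5 mm. Jars may stand anywhere along the rail
- rail_face (a point): middle of the rear rail's rubber face at mat height: x = 45.5 mm, y = 0 in the shaker's frame
- clamp_bar: the moving clamp bar, parallel to the rear rail, 18 mm higher than the mat, with three sprung rubber pads side by side facing the rail, together covering y = -100 to 100 mm. Each pad gives way up to 7 mm, with 2 N at first touch and 5.5 N when pushed fully in. Its origin is not on the bar (see pad_face)
- pad_face (a point): on the clamp pads' face as it is when they are not pushed in, in the middle of the bar's length, 10 mm above the mat; its distance along the shaker's x to rail_face is the opening of the clamp: about 36 mm at the start (4 mm less than a jar: the pad that holds one is pushed in), 68 mm at most
- crank (a joint): angle of the clamp's crank, rad, -4.7 to 12.5, near 0 at the start. Opening in mm = 36 + 2.55 per rad (16 per turn). It grows as the clamp opens: counter-clockwise seen from the front. At 0 it points straight up, at pi/2 to the shaker's +y. It takes 0.07 to 0.12 N m and stays where it is left. Pads meet a 40 mm jar at the rail at 1.6 rad, are fully pushed in at -1.2 rad
- crank_grip (a point): middle of the crank's black handle, a free-spinning horizontal sleeve 15 mm thick and 46 mm long, parallel to the shaker's x, 28 mm from the crank's axis. Pinch it from above with the fingers to its two sides and carry it round the axis; the hand need not turn
- crank_axis (a point): point on the crank's axis, level with the middle of the handle: x = -120.5 mm, y = 0, 55 mm above the bench in the shaker's frame; the axis runs along the shaker's x
- dropper: an amber dropper bottle with an orange teat, 35 mm across, 102 mm high, to the right of the shaker; origin at its underside; leave it alone
- wash: a white wash bottle with a blue spout, 203 mm high, to the left of the carousel; origin at its underside; leave it alone
Things that resemble listed ones, but are neither listed nor needed, are in the scene too. Leave any yellow look-alike of the jar_blue_b alone.

How it is judged (in metres and radians):
On the way, in this order (a step that is already met when the one before it is completed fails the run):
1. the clamp has been cranked open wide enough for a jar: more than 42 mm between pads and rail (x of pad_face in the frame of shaker below 0.0035 m), for 0.2 s.
2. every orange-lidded jar stands upright on the mat between the pads and the rail (x of jar_orange_a in the frame of shaker between -0.012 and 0.035 m and y of jar_orange_a in the frame of shaker between -0.1 and 0.1 m and z of jar_orange_a in the frame of shaker between 0.066 and 0.077 m and angle between each of jar_orange_a, jar_orange_b, jar_orange_c's own z axis and vertical below 0.12 rad and x of jar_orange_b in the frame of shaker between -0.012 and 0.035 m and y of jar_orange_b in the frame of shaker between -0.1 and 0.1 m and z of jar_orange_b in the frame of shaker between 0.066 and 0.077 m and x of jar_orange_c in the frame of shaker between -0.012 and 0.035 m and y of jar_orange_c in the frame of shaker between -0.1 and 0.1 m and z of jar_orange_c in the frame of shaker between 0.066 and 0.077 m), for 0.2 s.
At the end, for the whole second after the job is handed in: every orange-lidded jar stands upright (within 7 degrees) on the shaker's mat between pads and rail, at rest, and the pads press on it with over 1 N; the blue- and white-lidded jars stand upright (within 11 degrees) on the carousel's floor inside its rim (all of step 2 and contact force between clamp_bar and jar_orange_a above 1 N and linear speed of each of jar_orange_a, jar_orange_b, jar_orange_c below 0.02 m/s and contact force between clamp_bar and jar_orange_b above 1 N and contact force between clamp_bar and jar_orange_c above 1 N and horizontal distance between each of jar_white, jar_blue_a, jar_blue_b and carousel_centre below 0.11 m and height (world z) of jar_white between 0.015 and 0.032 m and angle between each of jar_white, jar_blue_a, jar_blue_b's own z axis and vertical below 0.2 rad and height (world z) of jar_blue_a between 0.015 and 0.032 m and height (world z) of jar_blue_b between 0.015 and 0.032 m); the robot touches nothing.
It fails at once if the dropper bottle is pushed more than 4 cm or tipped over (distance of dropper from where it was at the start of the episode above 0.04 m or angle between dropper's own z axis and vertical above 0.5 rad).
It fails at once if the wash bottle is pushed more than 4 cm or tipped over (distance of wash from where it was at the start of the episode above 0.04 m or angle between wash's own z axis and vertical above 0.5 rad).
Of jar_blue_a, jar_blue_b only 1 to 2 are there at a start; the rules pass over those that are not, and their reading is None.
Of jar_orange_a, jar_orange_b, jar_orange_c only 2 to 3 are there at a start; the rules pass over those that are not, and their reading is None.
At some moment in a run one of jar_orange_a, jar_orange_b, jar_orange_c, jar_blue_a, jar_blue_b may be knocked a few centimetres aside while the robot is not near it.
Once in a run the grip may slacken for a moment while it holds something.
It also fails if it takes over 210 s, if anything falls off the work surface, if the arm or the gripper's body presses on something with over 40 N, if the wrist force passes 120 N, or if a joint passes its speed limit or range.

## Robot

A 6-joint arm with a two-finger parallel gripper is mounted at the origin on a cart in front of the work surface, level with it; the furniture and walls round the work are solid. World frame = base frame: x ahead of the robot, y to its left, z up, the work surface at z = 0. Lengths are in m, angles in degrees, forces in N, time in s.
With the tool pointing down it reaches from about 0.4 to 0.925 m from the base axis. Payload 3.4 kg.
Tool frame: the origin (TCP) lies between the finger pads; the fingertips stand 22 mm ahead of it and the grasp point (between the pads) lies 3 mm ahead of it; x points along the fingers, z is the direction in which the jaws open and shut, and the axes are right-handed (so a half turn about x gives the same grasp; the last joint's range is limited). The gripper opens to 85 mm and grips with 20 to 120 N. Pads are 22 mm wide; open, the fingers measure 114 mm over their backs; the gripper's body (76 mm by 85 mm) begins 54 mm behind the grasp point. The pads swing forward as they close: fully open they stand 13 mm farther back than shut.
Start: joints at [65.575, 17.578, 86.31, -0, 76.112, -4.211], TCP at [0.199, 0.54, 0.253] pointing down, gripper open.
Joint ranges: [-179.03, 179.03], [-60, 130.46], [8.19, 133.38], [-81.62, 261.62], [5.75, 156.47], [-153.77, 153.77]. Speed limits (degrees/s): [147.25, 147.25, 180, 180, 180, 180].

## Interface

Orientations are given as a 3x3 rotation matrix whose columns are the frame's x, y, z axes.
In Python, from cell import read_state, snapshot, calibration, finish_job, find_in, masks_of gives the robot as it stands. The module is installed in compiled form; this text tells all that it offers.
- The arm moves only by the tool drive_tool, never from a script. Its argument "commands" is text: rows parted by semicolons, each of 6 numbers parted by spaces: the shift along the world's x, y, z in mm, then the turn, a rotation vector about the world's x, y, z in degrees. In form: dx dy dz ax ay az; .... A call has exactly 10 rows; each row is the pose to reach, as a shift and turn from the pose commanded when the call began; what a row does not reach only later rows make up. A row lasts 1/10 s, in which the tool goes at most 50 mm and 8.59 degrees, less where a joint would pass 70% of its speed; a pose out of reach is approached as far as the arm can. A call with a gripper value outside its range is refused whole. "claw" is the gripper command: -1 is shut, 1 is fully open, values between are in proportion, set as the call begins (left out, the last holds). The fingers move at their own pace and stop on an object; "squeeze" is the grip in N (left out, the last holds). Time passes only in rows, so rows that repeat a pose let the fingers close, or fill a call up. It gives the time, the measured TCP pose, the force and the opening at its end, in the units of the state.
- read_state(): the state, without advancing time (a new reading comes with each control period).
- snapshot(name): name is "side" or "top"; returns the picture (480x640x3 uint8, red, green, blue); there is no depth.
- calibration(name): a dict with "fovy" (degrees; the focal length in pixels is half the picture's height over the tangent of half this angle, whatever the lens; pixels are square), "cx", "cy" (the principal point, pixels), "distortion" ([k1, k2, p1, p2, k3] as OpenCV has them; the pictures are not rectified), "extrinsics" (4x4, takes a point from camera to world coordinates). Camera axes: x right, y down, z forward; pixel columns grow to the right and rows downward; lengths in m; the calibration is good to about 2 mm. A picture is of the moment at which its call begins. calibration takes no time and is no camera call.
- finish_job(): hands the job in, once; it reports no verdict.
Trained networks look in the newest picture that a camera, given by its name, has taken for a name from the list of things; names that differ only in an ending like _2 or _b are one class to them, and where a whole thing is asked for, a point or a joint stands for the part that bears it (a point fixed in the world has none). Each returns a list of dicts, best first, with "confidence" (0 to 1); they miss things now and then, are a little off and sometimes report something else, mostly with a low value. They report only what shows in the picture. A call takes as long as a camera call. They do not tell look-alikes from the thing itself.
- find_in(query, camera): "extent" ([left, top, width, height] in pixels, round what is visible of it).
- masks_of(query, camera): "pixels" (480x640 bool, what is visible of it) and "extent" ([left, top, width, height] in pixels, round what is visible of it).
The state is a dict: "time_s": time; "joint_pos": joint angles; "dq": joint speeds; "joint_efforts": joint torques, N m; "tcp_pos": TCP position; "ee_rot": TCP orientation; "contact_force": force on the tool from outside, world axes, zero at the start; "torque": the same for the moment, N m; "grip_width": finger opening in m.
Only numpy, scipy, OpenCV 4.12 (cv2) and the standard library are available. Lean on these libraries where they do the work, as an engineer would, in place of code of your own. Each camera call takes 0.05 s, during which the arm holds its last target.

## Working session

There is one attempt and no reset: what is moved stays moved. The work goes in short steps, Python scripts to look and compute and a tool call to move; the robot and the scene stay as the last step left them, time stands still between calls to the robot, and variables do not carry over. Pictures are saved under pics/ and viewed, and the job is handed in when it is done.

Besides the shell and the picture viewer there is one more tool, called after ">>>" by a JSON object that holds its "op" and its "data". drive_tool: Moves the arm, as the interface text tells. Its arguments: {"type":"object","properties":{"commands":{"type":"string"},"claw":{"type":"number"},"squeeze":{"type":"number"}},"required":["commands"]}

```bash
mkdir -p pics
python3 - <<'E'
from cell import *
import cv2,numpy as np
for n in("side","top"):
    im=snapshot(n);cv2.imwrite(f"pics/{n}0.png",im[:,:,::-1]);c=calibration(n);print(n,c)
    for q in("jar_orange_a","jar_blue_a","jar_white","carousel","shaker","clamp_bar","crank","knob_grip","dropper","wash"):
        print(q,[(r["extent"],round(r["confidence"],2)) for r in find_in(q,n)])
s=read_state();print(s)
E
```

```text
side {'fovy': 50.133337812885735, 'cx': 319.27975083142445, 'cy': 243.572140757876, 'distortion': array([-0.05751241,  0.        ,  0.        ,  0.        ,  0.        ]), 'extrinsics': array([[ 0.96216512, -0.11119776,  0.24874351,  0.15026333],
       [-0.27211902, -0.43829795,  0.8566482 , -1.21947998],
       [ 0.01376641, -0.89192486, -0.45197403,  0.77222216],
       [ 0.        ,  0.        ,  0.        ,  1.        ]])}
jar_orange_a []
jar_blue_a [([343.2, 264.2, 15.1, 19.2], 0.72), ([278.7, 272.6, 16.8, 21.9], 0.71), ([360.3, 285.8, 20.7, 25.0], 0.61)]
jar_white [([298.7, 293.6, 13.3, 10.0], 0.73)]
carousel [([272.9, 208.2, 77.4, 58.3], 0.84), ([275.8, 211.9, 46.5, 43.5], 0.48)]
shaker [([293.9, 264.8, 102.6, 85.1], 0.63), ([324.5, 267.4, 42.9, 48.9], 0.39)]
clamp_bar [([323.6, 269.3, 39.9, 49.6], 0.97)]
crank [([389.4, 336.3, 22.5, 36.9], 0.68), ([296.5, 293.5, 23.4, 17.6], 0.51), ([309.5, 217.9, 4.6, 7.2], 0.46), ([361.1, 282.6, 19.9, 27.8], 0.3)]
knob_grip [([311.0, 215.9, 5.1, 9.0], 0.47)]
dropper [([294.6, 263.6, 100.7, 89.1], 0.26)]
wash [([294.0, 165.6, 20.7, 46.2], 0
[... 1209 characters left out ...]
-1.17892544e-04,
        7.61114161e+01, -4.21120385e+00]), 'dq': array([-0.0800423 ,  0.02120059,  0.00920802, -0.0182294 ,  0.04318901,
        0.09825745]), 'joint_efforts': array([ 8.70490439e-04, -4.57495666e+01, -2.52342153e+01,  1.35779683e-04,
        6.15648387e-04,  6.04275328e-05]), 'tcp_pos': array([0.19871119, 0.53957864, 0.25333531]), 'ee_rot': array([[ 2.31933369e-05, -9.38404122e-01,  3.45539728e-01],
       [ 4.62374589e-05,  3.45539729e-01,  9.38404121e-01],
       [-9.99999999e-01, -5.78784389e-06,  5.14036413e-05]]), 'contact_force': array([ 0.2375087 , -0.00938473, -1.09483148]), 'torque': array([ 0.05439543,  0.04987538, -0.02169363]), 'grip_width': 0.08508382622216357}
```

Run:
```python
import cv2
t=cv2.imread("pics/top0.png");s=cv2.imread("pics/side0.png")
cv2.imwrite("pics/t1.png",cv2.resize(t[160:320,120:520],None,fx=2,fy=2,interpolation=cv2.INTER_CUBIC))
cv2.imwrite("pics/t1b.png",cv2.resize(t[175:305,180:310],(780,780)[:2],interpolation=cv2.INTER_CUBIC)[:, :][:600] if 0 else cv2.resize(t[175:305,180:310],(600,600),interpolation=cv2.INTER_CUBIC))
cv2.imwrite("pics/t1c.png",cv2.resize(t[190:310,340:500],(800,600),interpolation=cv2.INTER_CUBIC))
cv2.imwrite("pics/s1.png",cv2.resize(s[155:375,255:455],(546,600),interpolation=cv2.INTER_CUBIC))
```

```text
(no output)
```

View pics/top0.png

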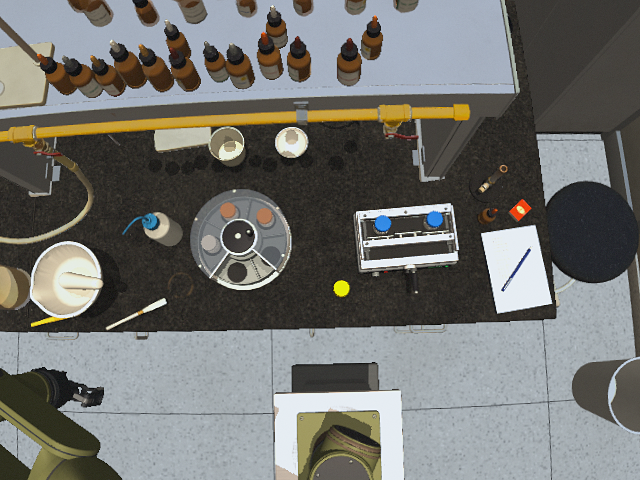

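View pics/t1b.png

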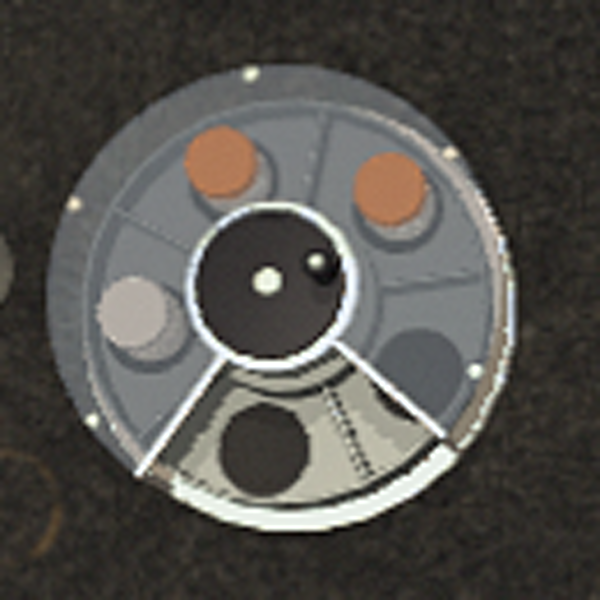

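View pics/t1c.png

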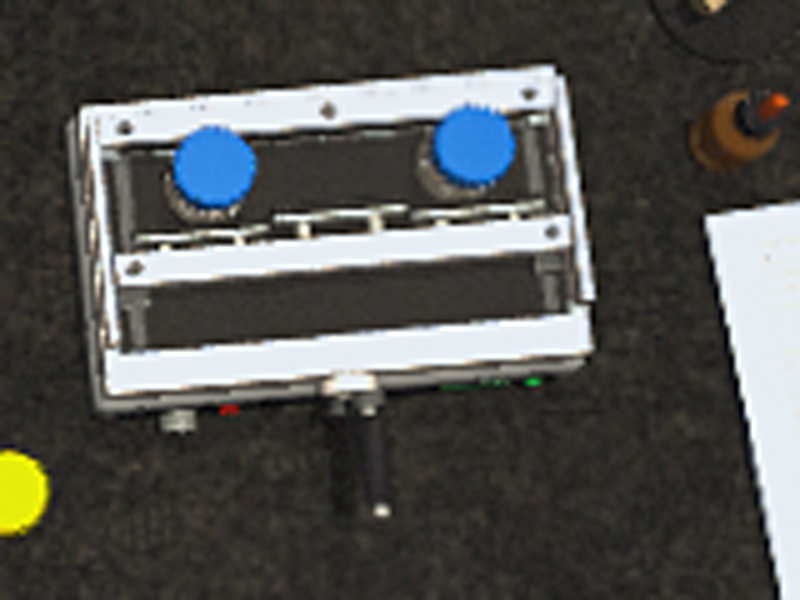

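View pics/s1.png

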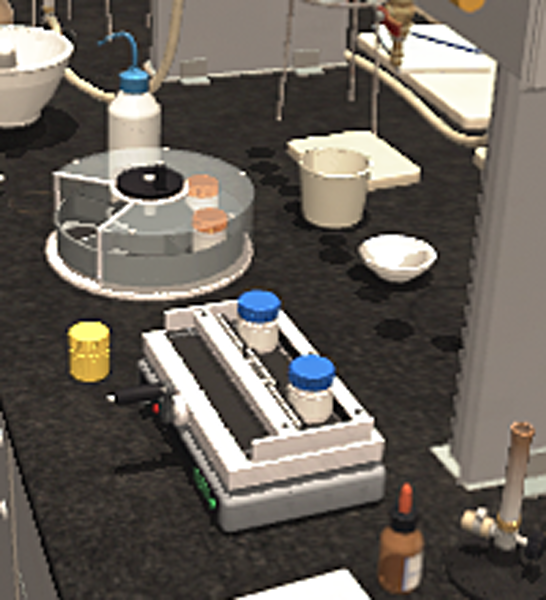

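```bash
cat > h.py <<'E'
from cell import *
import cv2,numpy as np
def K(n):
    c=calibration(n);f=240/np.tan(np.radians(c["fovy"]/2))
    return np.array([[f,0,c["cx"]],[0,f,c["cy"]],[0,0,1]]),np.array(c["distortion"]),np.array(c["extrinsics"])
def ray(n,p):
    k,d,E=K(n);u=cv2.undistortPoints(np.array(p,float).reshape(-1,1,2),k,d).reshape(-1,2)
    r=np.c_[u,np.ones(len(u))]@E[:3,:3].T
    return E[:3,3],r
def atz(n,p,z):
    o,r=ray(n,p);t=(z-o[2])/r[:,2];return o+r*t[:,None]
def proj(n,P):
    k,d,E=K(n);Ei=np.linalg.inv(E);rv=cv2.Rodrigues(Ei[:3,:3])[0]
    return cv2.projectPoints(np.array(P,float).reshape(-1,1,3),rv,Ei[:3,3],k,d)[0].reshape(-1,2)
def tri(pt,ps):
    A=np.zeros((3,3));b=np.zeros(3)
    for n,p in(("top",pt),("side",ps)):
        o,r=ray(n,p);r=r[0]/np.linalg.norm(r[0]);M=np.eye(3)-np.outer(r,r);A+=M;b+=M@o
    return np.linalg.solve(A,b)
def snap(n,f,box,sz=None):
    im=snapshot(n);x0,y0,x1,y1=box
    c=im[y0:y1,x0:x1,::-1];s=min(800/(x1-x0),600/(y1-y0));cv2.imwrite("pics/"+f,cv2.resize(c,None,fx=s,fy=s,interpolation=cv2.INTER_CUBIC));print("scale",s);return im
def blob(im,lo,hi,box,z=None):
    # hsv (opencv) centroid
    h=cv2.cvtColor(im,cv2.COLOR_RGB2HSV);m=cv2.inRange(h,np.array(lo),np.array(hi));x0,y0,x1,y1=box
    mm=np.zeros_like(m);mm[y0:y1,x0:x1]=m[y0:y1,x0:x1]
    n,l,st,ce=cv2.connectedComponentsWithStats(mm)
    return [(st[i,4],ce[i]) for i in range(1,n) if st[i,4]>25]
E
python3 - <<'E'
from h import *
top=cv2.imread("pics/top0.png")[:,:,::-1].copy();side=cv2.imread("pics/side0.png")[:,:,::-1].copy()
for nm,lo,hi in(("blue",(100,150,80),(115,255,255)),("orange",(5,80,100),(15,200,255)),("yellow",(25,150,100),(35,255,255))):
    for a,c in blob(top,lo,hi,(180,170,460,310)):
        z=.121 if nm=="blue" else .072 if nm=="orange" else .05
        print(nm,a,c.round(1),atz("top",[c],z).round(4))
t=lambda p,o,s:(np.array(p)/s+np.array(o))
cr=lambda p:t(p,(340,190),5)
print("rail/cheek corners z=.09",atz("top",[cr((80,108)),cr((558,68)),cr((592,298)),cr((590,362)),cr((105,392))],.09).round(4))
print("handle tip",atz("top",[cr((382,512)),cr((370,405))],.083).round(4))
cc=lambda p:t(p,(180,175),600/130)
print("disc",atz("top",[cc((268,281))],.096),"knob",atz("top",[cc((316,260))],.127))
print("win z83",atz("top",[cc((222,352)),cc((140,472)),cc((340,345)),cc((452,440))],.083).round(4))
print("base z0",atz("top",[cc((262,450)),cc((420,365))],.022).round(4))
E
```

```text
blue 203 [434.4 218.8] [[ 0.5579 -0.2427  0.121 ]]
blue 204 [382.5 223.1] [[ 0.5514 -0.1183  0.121 ]]
orange 190 [227.5 209.9] [[0.6102 0.2615 0.072 ]]
orange 193 [264.  215.5] [[0.5921 0.1693 0.072 ]]
yellow 218 [341.3 287.9] [[ 0.4078 -0.0169  0.05  ]]
rail/cheek corners z=.09 [[ 0.5893 -0.0588  0.09  ]
 [ 0.602  -0.2953  0.09  ]
 [ 0.4869 -0.3028  0.09  ]
 [ 0.4557 -0.2994  0.09  ]
 [ 0.4493 -0.0648  0.09  ]]
handle tip [[ 0.3879 -0.1954  0.083 ]
 [ 0.4395 -0.1926  0.083 ]]
disc [[0.53757324 0.22992878 0.096     ]] knob [[0.54129862 0.19925108 0.127     ]]
win z83 [[0.5027 0.2571 0.083 ]
 [0.4399 0.3009 0.083 ]
 [0.5044 0.1939 0.083 ]
 [0.4519 0.1352 0.083 ]]
base z0 [[0.4576 0.2472 0.022 ]
 [0.5024 0.1587 0.022 ]]
```

```bash
cat >> h.py <<'E'
from scipy.optimize import least_squares
def cyl(x,y,z0,z1,r=.02):
    a=np.linspace(0,2*np.pi,40);return np.vstack([np.c_[x+r*np.cos(a),y+r*np.sin(a),np.full(40,z)] for z in(z0,z1)])
def hullc(n,P):
    h=cv2.convexHull(proj(n,P).astype(np.float32));m=cv2.moments(h);return np.array([m["m10"]/m["m00"],m["m01"]/m["m00"]])
def fitlid(obs,z1,h=.013,freez=False):
    def f(v):
        z=v[2] if freez else z1
        return np.concatenate([hullc(n,cyl(v[0],v[1],z-h,z))-c for n,c in obs])
    n,c=obs[0];p=atz(n,[c],z1)[0]
    s=least_squares(f,[p[0],p[1],z1] if freez else p[:2],diff_step=1e-4);return s.x.round(4),s.fun.round(2)
E
python3 - <<'E'
from h import *
top=cv2.imread("pics/top0.png")[:,:,::-1].copy();side=cv2.imread("pics/side0.png")[:,:,::-1].copy()
bt=[c for a,c in blob(top,(100,120,60),(120,255,255),(340,190,470,300))]
bs=[c for a,c in blob(side,(100,120,60),(120,255,255),(335,255,400,315))]
print(bt,bs)
bs=sorted(bs,key=lambda c:c[0]);bt=sorted(bt,key=lambda c:c[0])
for a,b in zip(bt,bs):
    print(fitlid([("top",a)],.121),fitlid([("side",b)],.121),fitlid([("top",a),("side",b)],.121),fitlid([("top",a),("side",b)],.121,freez=True))
# overlay model
def over(o,psi):
    R=np.array([[np.cos(psi),-np.sin(psi),0],[np.sin(psi),np.cos(psi),0],[0,0,1]])
    for n,im,box in(("top",top,(340,190,500,310)),("side",side,(290,250,450,370))):
        x0,y0,x1,y1=box;s=5;c=cv2.resize(im[y0:y1,x0:x1],None,fx=s,fy=s)[:,:,::-1].copy()
        def L(*P):
            q=proj(n,(np.array(P)@R.T)+o);q=((q-(x0-.0,y0-.0)+.5)*s).astype(int);cv2.polylines(c,[q.reshape(-1,1,2)],False,(0,255,0),1)
        L((.0455,-.112,.089),(.0455,.112,.089));L((-.0775,-.125,.0),(.0775,-.125,.0),(.0775,.125,.0),(-.0775,.125,.0),(-.0775,-.125,.0))
        L((-.053,-.112,.071),(.045,-.112,.071),(.045,.112,.071),(-.053,.112,.071),(-.053,-.112,.071))
        L((.0095,-.1,.081),(.0095,.1,.081));L((-.0975,0,.083),(-.1435,0,.083));L((-.0975,0,.055),(-.1435,0,.055))
        cv2.imwrite(f"pics/ov_{n}.png",c)
over(np.array([.529,-.180,0]),np.radians(2.9))
E
```

```text
[array([434.28169014, 218.82629108]), array([382.31336406, 223.31797235])] [array([349.21153846, 266.73076923]), array([368.76502732, 291.21311475])]
(array([ 0.5524, -0.1186]), array([0., 0.])) (array([ 0.5517, -0.1204]), array([0., 0.])) (array([ 0.5522, -0.1189]), array([ 0.13,  0.05,  0.02, -0.3 ])) (array([ 0.5525, -0.1187,  0.12  ]), array([-0.01,  0.05,  0.06, -0.01]))
(array([ 0.5593, -0.2438]), array([-0.,  0.])) (array([ 0.5588, -0.2458]), array([ 0., -0.])) (array([ 0.5593, -0.2442]), array([ 0.19,  0.02, -0.02, -0.36])) (array([ 0.5596, -0.244 ,  0.1198]), array([-0.  ,  0.02,  0.02, -0.01]))
```

View pics/ov_top.png

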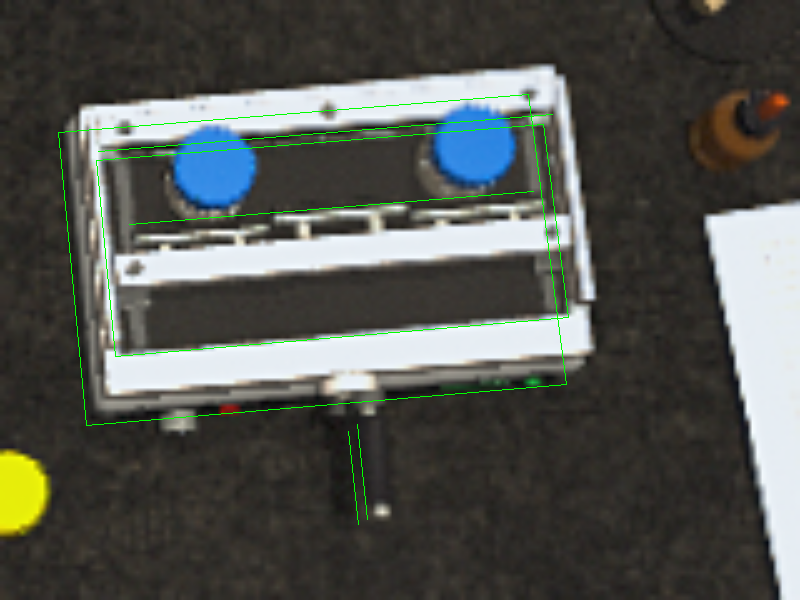

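View pics/ov_side.png

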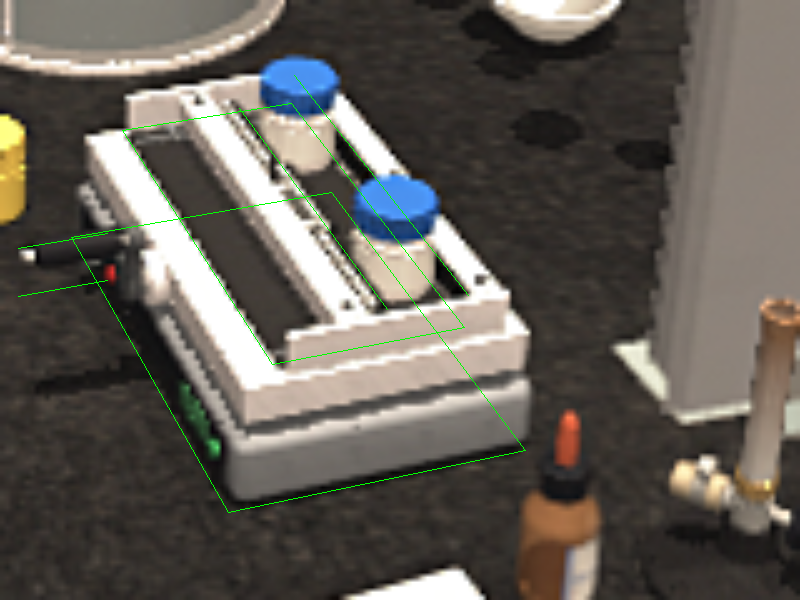

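Run:
```python
from h import *
top=cv2.imread("pics/top0.png");side=cv2.imread("pics/side0.png")
a=cv2.resize(top[255:305,390:430],None,fx=10,fy=10,interpolation=cv2.INTER_CUBIC);b=cv2.resize(side[285:335,285:325],None,fx=10,fy=10,interpolation=cv2.INTER_CUBIC)
cv2.imwrite("pics/hd.png",np.hstack([a,b]))
```

```text
(no output)
```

View pics/hd.png

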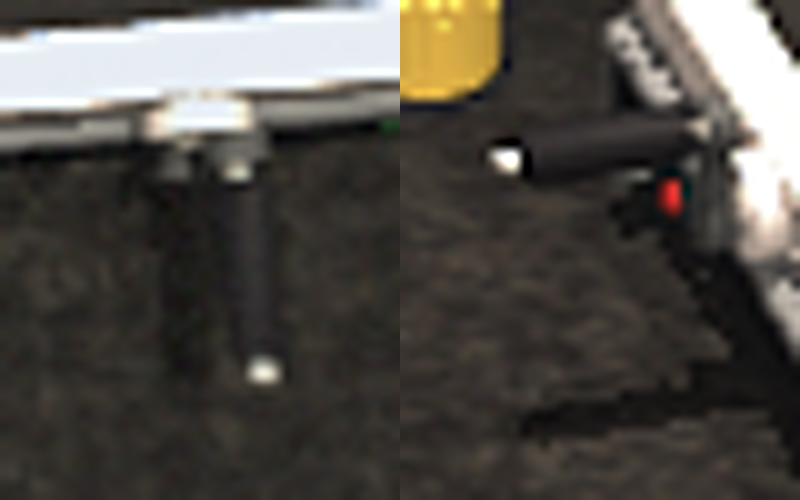

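Run:
```python
from h import *
print(tri((390+26.4-.5,255+37-.5),(285+10.8-.5,285+16-.5)), tri((390+23.7-.5,255+17-.5),(285+30.5-.5,285+12.8-.5)))
print("hub",atz("top",[(390+20-.5,255+12-.5)],.065))
print(proj("top",[(.529-.0775,-.184,.055)]))
```

```text
[ 0.38970597 -0.19421279  0.08306932] [ 0.43927032 -0.19095207  0.08203416]
hub [[ 0.45316843 -0.18539171  0.065     ]]
[[408.34144585 267.73477424]]
```

>>> {"op": "drive_tool", "data": {"commands": "40 -28 7 0 0 8; 80 -56 7 0 0 16; 120 -84 7 0 0 23.2; 160 -112 7 0 0 23.2; 201 -140 7 0 0 23.2; 215 -190 7 0 0 23.2; 229 -240 7 0 0 23.2; 243 -290 7 0 0 23.2; 257 -340 7 0 0 23.2; 271 -390 7 0 0 23.2", "claw": -0.1, "squeeze": 40}}

```text
time_s: 2.1
tcp_pos: [0.4673, 0.1573, 0.2605]
ee_rot: [[0.001, -0.999, -0.052], [0.0, -0.052, 0.999], [-1.0, -0.001, 0.0]]
contact_force: [0.3, -0.1, 0.5]
grip_width: 0.0383
```

>>> {"op": "drive_tool", "data": {"commands": "-4 -45 0 0 0 0; -8 -90 0 0 0 0; -12 -135 0 0 0 0; -20 -180 0 0 0 0; -30 -225 0 0 0 0; -45 -270 0 0 0 0; -60 -310 -20 0 0 0; -68 -343 -50 0 0 0; -68 -343 -90 0 0 0; -68 -343 -115 0 0 0"}}

```text
time_s: 3.1
tcp_pos: [0.3977, -0.1848, 0.1436]
ee_rot: [[-0.001, -0.999, -0.049], [0.001, -0.049, 0.999], [-1.0, 0.001, 0.001]]
contact_force: [-0.2, 0.6, 0.8]
grip_width: 0.0386
```

Run:
```python
from h import *
print(read_state()["tcp_pos"])
snap("top","a1.png",(370,240,450,300));snap("side","a1s.png",(270,250,350,310))
```

```text
[ 0.39772859 -0.18475779  0.14356297]
scale 10.0
scale 10.0
```

View pics/a1.png

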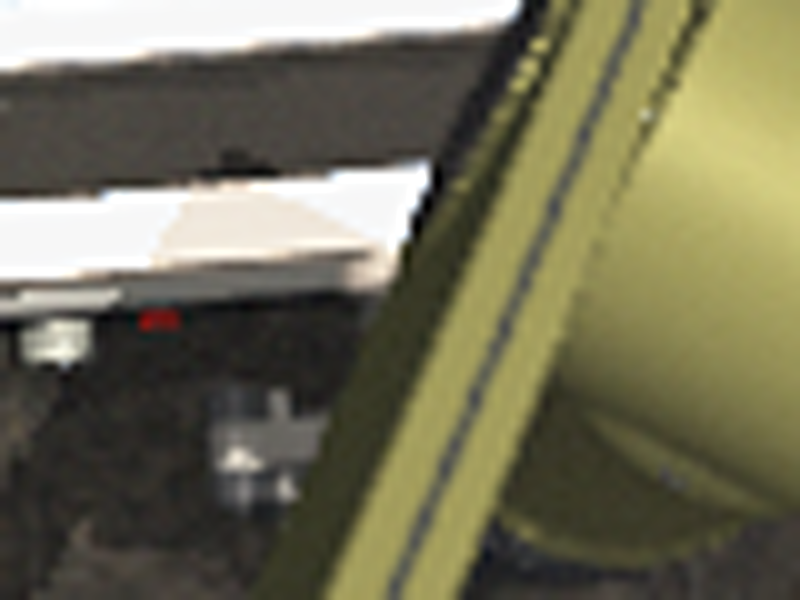

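View pics/a1s.png

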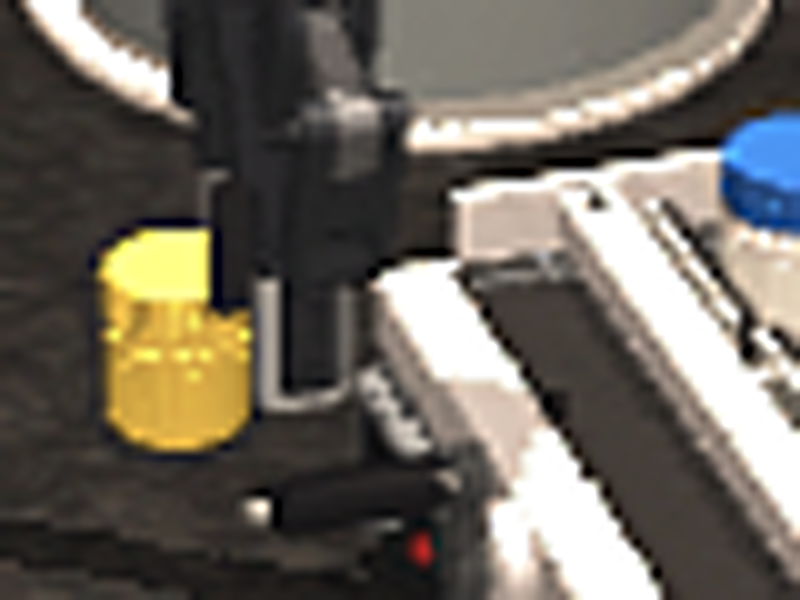

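>>> {"op": "drive_tool", "data": {"commands": "0 0 -5 0 0 0; 0 0 -15 0 0 0; 0 0 -25 0 0 0; 0 0 -35 0 0 0; 0 0 -45 0 0 0; 0 0 -55 0 0 0; 0 0 -60 0 0 0; 0 0 -60 0 0 0; 0 0 -60 0 0 0; 0 0 -60 0 0 0"}}

```text
time_s: 4.2
tcp_pos: [0.3993, -0.1841, 0.0856]
ee_rot: [[0.001, -0.999, -0.052], [-0.0, -0.052, 0.999], [-1.0, -0.001, -0.0]]
contact_force: [0.0, -0.1, -0.3]
grip_width: 0.0383
```

Run:
```python
from h import *
snap("side","a2s.png",(270,250,350,310));snap("top","a2.png",(370,240,450,300));
```

```text
scale 10.0
scale 10.0
```

View pics/a2s.png

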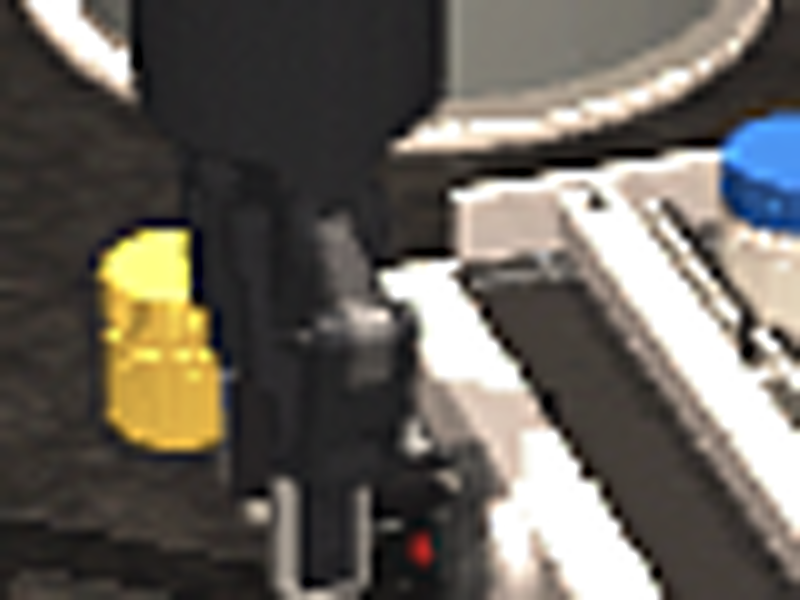

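>>> {"op": "drive_tool", "data": {"commands": "1 -4 -1 0 0 0; 2 -8 -1 0 0 0; 2 -8 -1 0 0 0; 2 -8 -1 0 0 0; 2 -8 -1 0 0 0; 2 -8 -1 0 0 0; 2 -8 -1 0 0 0; 2 -8 -1 0 0 0; 2 -8 -1 0 0 0; 2 -8 -1 0 0 0", "claw": -1}}

```text
time_s: 5.3
tcp_pos: [0.4007, -0.1918, 0.0844]
ee_rot: [[-0.001, -0.999, -0.052], [-0.0, -0.052, 0.999], [-1.0, 0.001, -0.0]]
contact_force: [-4.1, -1.8, 4.8]
grip_width: 0.0138
```

Run:
```python
from h import *
s=read_state();print(s["tcp_pos"],s["contact_force"],s["torque"])
snap("side","a3s.png",(270,250,350,310))
```

```text
[ 0.40066318 -0.19178229  0.08436715] [-4.06014538 -1.82555611  4.78790461] [-0.32645295  0.6643132  -0.02590891]
scale 10.0
```

View pics/a3s.png

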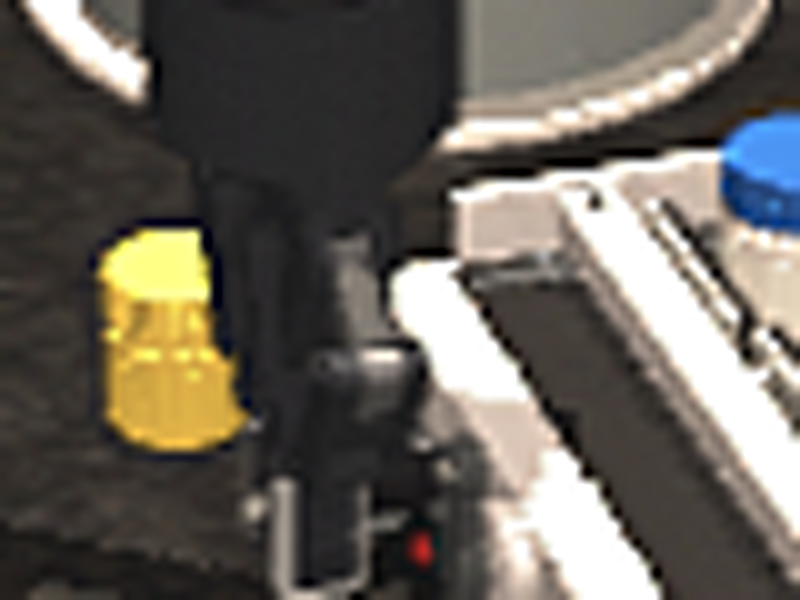

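>>> {"op": "drive_tool", "data": {"commands": "0 4.3 0.3 0 0 0; -0.4 8.7 -0.1 0 0 0; -0.6 12.9 -1.1 0 0 0; -0.8 16.9 -2.7 0 0 0; -1 20.6 -5 0 0 0; -1.2 23.9 -7.8 0 0 0; -1.3 26.7 -11.1 0 0 0; -1.4 29 -14.8 0 0 0; -1.5 30.7 -18.7 0 0 0; -1.6 31.8 -22.9 0 0 0"}}

```text
time_s: 6.35
tcp_pos: [0.3991, -0.1624, 0.061]
ee_rot: [[-0.001, -0.999, -0.054], [-0.004, -0.054, 0.999], [-1.0, 0.001, -0.004]]
contact_force: [-9.0, -17.5, -0.3]
grip_width: 0.0138
```

Run:
```python
from h import *
s=read_state();print(s["tcp_pos"],s["contact_force"],s["torque"],s["grip_width"])
```

```text
[ 0.39912606 -0.16239007  0.0610076 ] [ -8.98910806 -17.51081176  -0.28758003] [-2.48272905  1.32593904 -0.18187146] 0.013767751889165058
```

>>> {"op": "drive_tool", "data": {"commands": "-1 -2 -5.1 0 0 0; -1 -2.4 -9.8 0 0 0; -1 -3.6 -14.4 0 0 0; -1 -5.6 -18.7 0 0 0; -0.8 -8.2 -22.7 0 0 0; -0.6 -11.5 -26.1 0 0 0; -0.4 -15.3 -29 0 0 0; -0.2 -19.6 -31.1 0 0 0; 0 -24.1 -32.5 0 0 0; 0.3 -28.8 -33.1 0 0 0"}}

```text
time_s: 7.35
tcp_pos: [0.4003, -0.1882, 0.0284]
ee_rot: [[0.001, -0.999, -0.051], [0.001, -0.051, 0.999], [-1.0, -0.001, 0.001]]
contact_force: [-0.9, 2.5, 6.4]
grip_width: 0.0136
```

Run:
```python
from h import *
s=read_state();print(s["tcp_pos"],s["contact_force"],s["torque"],s["grip_width"])
snap("side","a4s.png",(290,250,410,340))
```

```text
[ 0.40034305 -0.18820165  0.02843551] [-0.90425254  2.4993284   6.39189712] [0.39819209 0.14146752 0.07136628] 0.013572136799283823
scale 6.666666666666667
```

View pics/a4s.png

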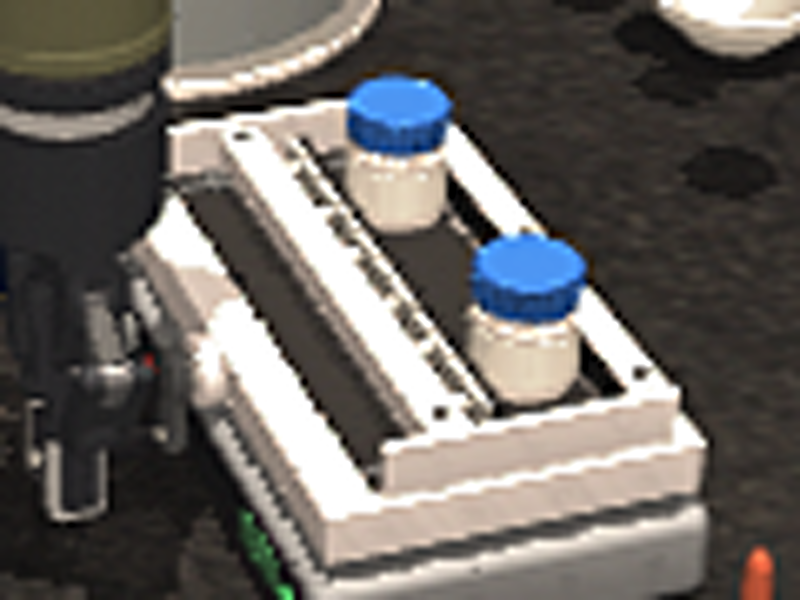

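>>> {"op": "drive_tool", "data": {"commands": "0.3 -4.5 0.2 0 0 0; 0.5 -8.9 1.1 0 0 0; 0.7 -13.1 2.6 0 0 0; 0.9 -17 4.9 0 0 0; 1 -20.5 7.7 0 0 0; 1.1 -23.5 11 0 0 0; 1.2 -25.9 14.8 0 0 0; 1.3 -27.7 18.9 0 0 0; 1.4 -28.8 23.2 0 0 0; 1.4 -29.2 27.7 0 0 0"}}

```text
time_s: 8.4
tcp_pos: [0.402, -0.2187, 0.0565]
ee_rot: [[0.002, -0.999, -0.052], [-0.001, -0.052, 0.999], [-1.0, -0.002, -0.001]]
contact_force: [4.7, 2.1, -4.6]
grip_width: 0.0138
```

>>> {"op": "drive_tool", "data": {"commands": "0 0.3 4.4 0 0 0; 0 1.3 8.8 0 0 0; -0.1 3 12.9 0 0 0; -0.2 5.3 16.7 0 0 0; -0.4 8.2 20.1 0 0 0; -0.6 11.6 23 0 0 0; -0.8 15.5 25.3 0 0 0; -1 19.6 27 0 0 0; -1.2 24 28 0 0 0; -1.4 27.1 28.3 0 0 0"}}

```text
time_s: 9.4
tcp_pos: [0.4005, -0.1916, 0.0847]
ee_rot: [[0.002, -0.999, -0.052], [-0.002, -0.052, 0.999], [-1.0, -0.002, -0.002]]
contact_force: [4.9, -3.4, -4.8]
grip_width: 0.0138
```

Run:
```python
from h import *
s=read_state();print(s["tcp_pos"],s["contact_force"],s["torque"],s["grip_width"])
```

```text
[ 0.40048145 -0.1915867   0.08474202] [ 4.87000186 -3.38890716 -4.79749744] [-0.41801773 -0.63637099 -0.00964314] 0.013786665025837268
```

>>> {"op": "drive_tool", "data": {"commands": "0 0 0 0 0 0; 0 0 0 0 0 0; 0 0 0 0 0 0; 0 0 0 0 0 0; 0 0 20 0 0 0; 0 0 50 0 0 0; 0 0 90 0 0 0; 0 0 120 0 0 0; -20 40 120 0 0 0; -20 80 120 0 0 0", "claw": 0.15}}

```text
time_s: 10.4
tcp_pos: [0.378, -0.1106, 0.2051]
ee_rot: [[-0.0, -0.999, -0.049], [-0.0, -0.049, 0.999], [-1.0, 0.0, -0.0]]
contact_force: [0.7, 0.7, 0.5]
grip_width: 0.0489
```

Run:
```python
from h import *
s=read_state();print(s["tcp_pos"],s["contact_force"],s["grip_width"])
top=snap("top","a5.png",(340,190,460,300));side=snap("side","a5s.png",(290,240,430,345))
bt=[c for a,c in blob(top,(100,120,60),(120,255,255),(340,190,470,300))]
bs=[c for a,c in blob(side,(100,120,60),(120,255,255),(335,255,400,315))]
bs=sorted(bs,key=lambda c:c[0]);bt=sorted(bt,key=lambda c:c[0]);print(bt,bs)
for a,b in zip(bt,bs): print(fitlid([("top",a),("side",b)],.121),fitlid([("top",a),("side",b)],.121,freez=True))
```

```text
[ 0.37799128 -0.11063104  0.20513417] [0.72913919 0.68750142 0.45277558] 0.048945420723883935
scale 5.454545454545454
scale 5.714285714285714
[array([382.31018519, 223.35648148]), array([434.17209302, 218.90232558])] [array([349.18709677, 266.76129032]), array([368.76502732, 291.21311475])]
(array([ 0.5522, -0.1189]), array([ 0.14,  0.04,  0.02, -0.33])) (array([ 0.5524, -0.1187,  0.1199]), array([-0.01,  0.05,  0.06, -0.01]))
(array([ 0.5592, -0.2441]), array([ 0.23, -0.03, -0.07, -0.39])) (array([ 0.5595, -0.2438,  0.1197]), array([ 0.  , -0.02, -0.02,  0.01]))
```

View pics/a5.png

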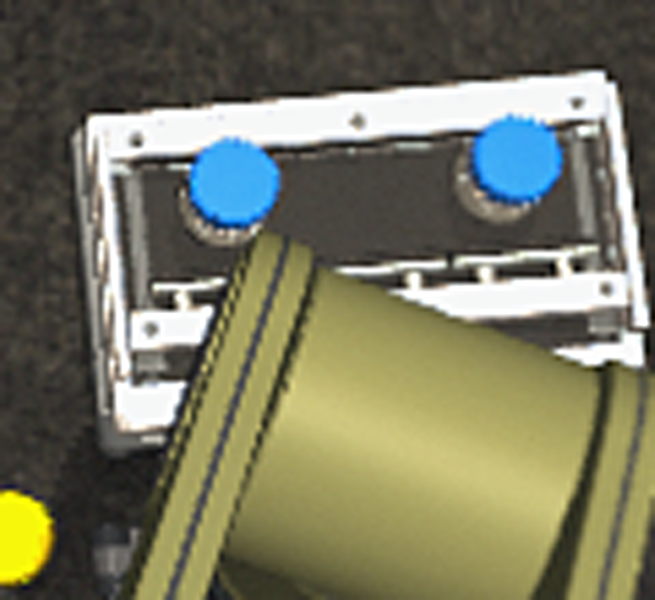

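Run:
```python
from h import *
top=cv2.imread("pics/top0.png");side=cv2.imread("pics/side0.png")
a=cv2.resize(top[215:257,217:257],(400,420),interpolation=cv2.INTER_CUBIC);b=cv2.resize(side[202:244,290:330],(400,420),interpolation=cv2.INTER_CUBIC)
cv2.imwrite("pics/kn.png",np.hstack([a,b]))
```

```text
(no output)
```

View pics/kn.png

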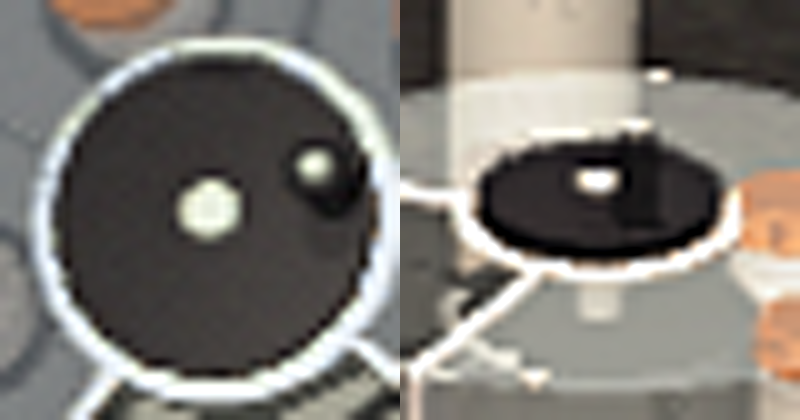

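Run:
```python
from h import *
c=tri((237.3,235.5),(309.2,219.5));k=tri((248.1,231),(313.5,215.2));print(c,k)
print(atz("top",[(237.3,235.5)],.098),atz("top",[(248.1,231)],.128))
```

```text
[0.53752028 0.23164574 0.09750266] [0.54241015 0.20044094 0.12519852]
[[0.53817692 0.23143904 0.098     ]] [[0.54192065 0.19995926 0.128     ]]
```

>>> {"op": "drive_tool", "data": {"commands": "10 31 0 0 0 0; 28 65 0 0 0 0; 46 100 0 0 0 0; 64 135 0 0 0 0; 82 170 0 0 0 0; 100 205 0 0 0 0; 120 240 0 0 0 0; 140 275 0 0 0 0; 162 311 -20 0 0 0; 162 311 -30 0 0 0", "claw": 0}}

```text
time_s: 11.5
tcp_pos: [0.5451, 0.2038, 0.1729]
ee_rot: [[0.003, -0.998, -0.055], [0.002, -0.055, 0.998], [-1.0, -0.003, 0.002]]
contact_force: [-0.5, -0.7, 0.6]
grip_width: 0.0427
```

>>> {"op": "drive_tool", "data": {"commands": "0 0 -10 0 0 0; 0 0 -22 0 0 0; 0 0 -34 0 0 0; 0 0 -44 0 0 0; 0 0 -52 0 0 0; 0 0 -53 0 0 0; 0 0 -53 0 0 0; 0 0 -53 0 0 0; 0 0 -53 0 0 0; 0 0 -53 0 0 0"}}

```text
time_s: 12.5
tcp_pos: [0.542, 0.2002, 0.1218]
ee_rot: [[0.001, -0.999, -0.052], [0.0, -0.052, 0.999], [-1.0, -0.001, 0.0]]
contact_force: [-0.1, 0.3, 0.4]
grip_width: 0.0426
```

Run:
```python
from h import *
s=read_state();print(s["tcp_pos"],s["contact_force"])
snap("side","b1.png",(270,185,350,245))
```

```text
[0.54202016 0.20023799 0.12179501] [-0.08747682  0.261693    0.43557601]
scale 10.0
```

View pics/b1.png

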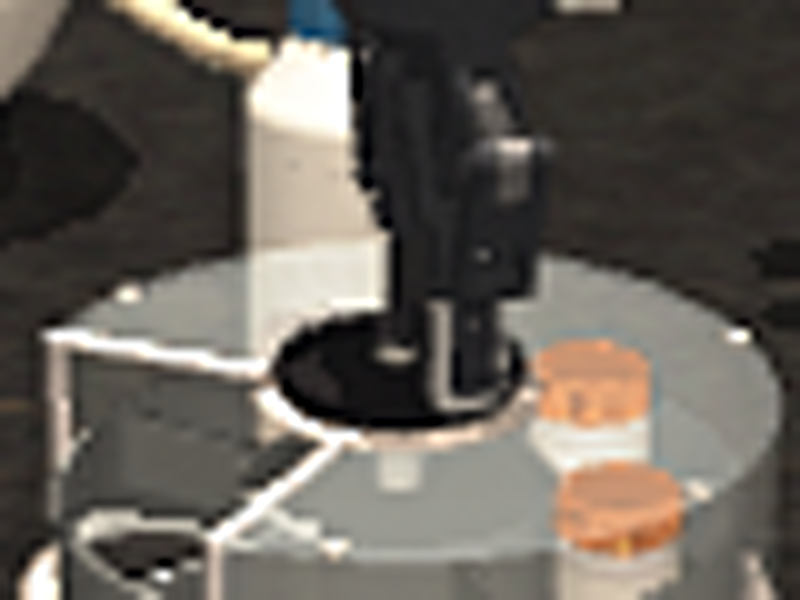

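>>> {"op": "drive_tool", "data": {"commands": "0 0 0 0 0 0; 0 0 0 0 0 0; 0 0 0 0 0 0; 0 0 0 0 0 0; 0 0 0 0 0 0; 2.3 0.4 0 0 0 0; 4.6 0.9 0 0 0 0; 6.9 1.7 0 0 0 0; 9 2.6 0 0 0 0; 9 2.6 0 0 0 0", "claw": -1, "squeeze": 30}}

```text
time_s: 13.55
tcp_pos: [0.5521, 0.2021, 0.1216]
ee_rot: [[0.002, -0.999, -0.052], [-0.001, -0.052, 0.999], [-1.0, -0.002, -0.001]]
contact_force: [2.3, -4.9, 1.2]
grip_width: 0.0141
```

Run:
```python
from h import *
s=read_state();print(s["tcp_pos"],s["contact_force"],s["grip_width"])
snap("side","b2.png",(265,200,345,260));snap("top","b2t.png",(185,180,305,300))
```

```text
[0.55208195 0.20208238 0.12159083] [ 2.27181382 -4.94780204  1.1628346 ] 0.014076949998468268
scale 10.0
scale 5.0
```

View pics/b2.png

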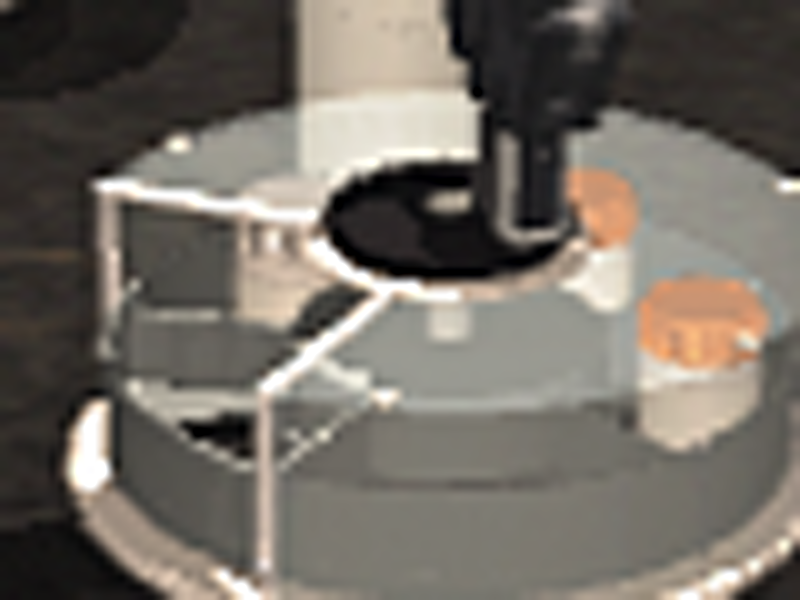

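View pics/b2t.png

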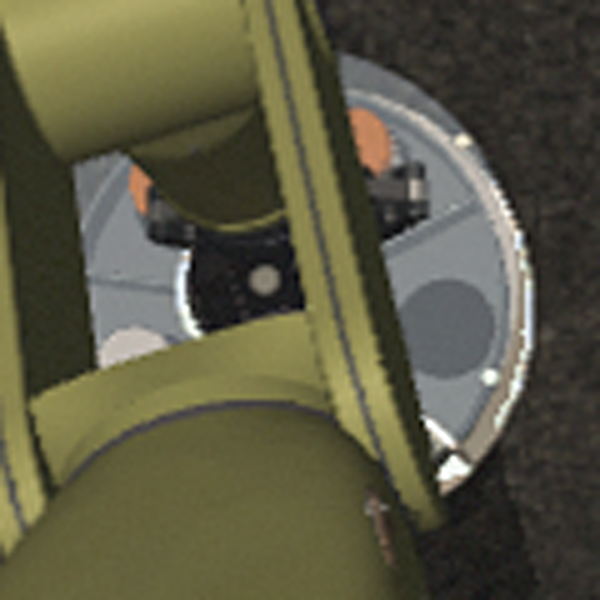

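>>> {"op": "drive_tool", "data": {"commands": "0 0 0 0 0 0; 0 0 0 0 0 0; 0 0 0 0 0 0; 0 0 25 0 0 0; 0 0 60 0 0 0; 0 -30 85 0 0 0; 0 -70 85 0 0 0; 0 -115 85 0 0 0; 0 -160 85 0 0 0; 0 -205 85 0 0 0", "claw": 0.2}}

```text
time_s: 14.65
tcp_pos: [0.5504, -0.0033, 0.2065]
ee_rot: [[0.0, -0.999, -0.053], [0.001, -0.053, 0.999], [-1.0, -0.0, 0.001]]
contact_force: [0.6, 0.1, 0.5]
grip_width: 0.0513
```

>>> {"op": "drive_tool", "data": {"commands": "0 -40 0 0 0 0; 0 -75 0 0 0 0; 0 -100 0 0 0 0; 0 -113 -5 0 0 0; 0.5 -116.5 -20 0 0 0; 0.5 -116.5 -40 0 0 0; 0.5 -116.5 -50 0 0 0; 0.5 -116.5 -50 0 0 0; 0.5 -116.5 -50 0 0 0; 0.5 -116.5 -50 0 0 0"}}

```text
time_s: 15.65
tcp_pos: [0.552, -0.1186, 0.1571]
ee_rot: [[0.002, -0.999, -0.053], [-0.0, -0.053, 0.999], [-1.0, -0.002, -0.0]]
contact_force: [0.1, -0.6, 0.2]
grip_width: 0.0511
```

Run:
```python
from h import *
s=read_state();print(s["tcp_pos"],s["contact_force"],s["grip_width"])
top=snap("top","b3.png",(185,180,305,300))
snap("side","b3s.png",(265,200,385,290))
```

```text
[ 0.55196443 -0.11856199  0.15710017] [ 0.13786287 -0.58904828  0.16023524] 0.05108381083490748
scale 5.0
scale 6.666666666666667
```

View pics/b3.png

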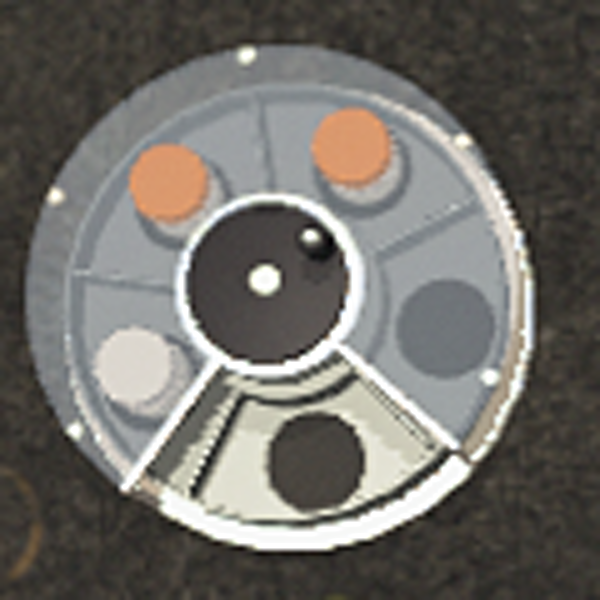

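View pics/b3s.png

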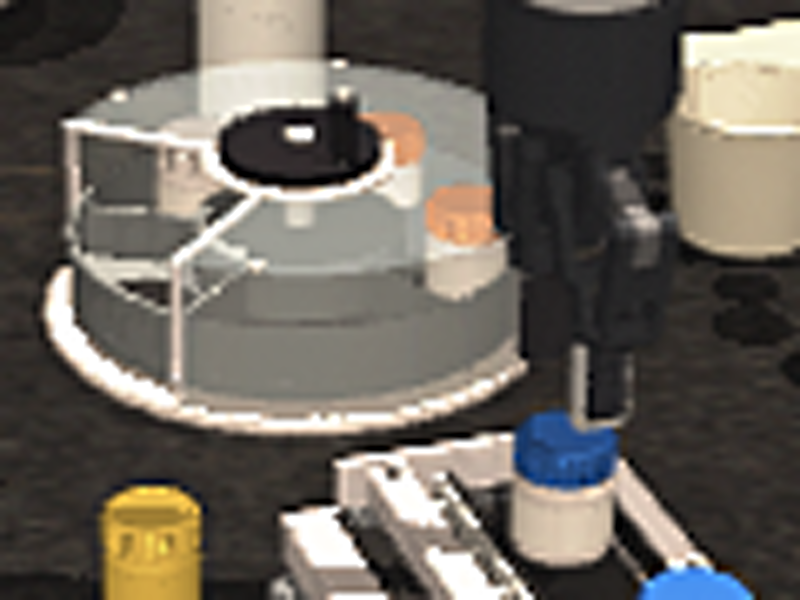

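>>> {"op": "drive_tool", "data": {"commands": "0 0 -12 0 0 0; 0 0 -25 0 0 0; 0 0 -38 0 0 0; 0 0 -48 0 0 0; 0 0 -53 0 0 0; 0 0 -53 0 0 0; 0 0 -53 0 0 0; 0 0 -53 0 0 0; 0 0 -53 0 0 0; 0 0 -53 0 0 0"}}

```text
time_s: 16.75
tcp_pos: [0.5515, -0.1189, 0.1038]
ee_rot: [[0.001, -0.999, -0.052], [-0.0, -0.052, 0.999], [-1.0, -0.001, -0.0]]
contact_force: [-0.6, -0.6, -0.1]
grip_width: 0.0512
```

Run:
```python
from h import *
C=np.array([.538,.2315])
im=cv2.imread("pics/b3.png")
for q,z in(((317,462),.022),((446,328),.022),((266,280),.098),((311,238),.128),((352,145),.072),((169,182),.072)):
    p=atz("top",[(q[0]/5+185-.5,q[1]/5+180-.5)],z)[0];d=p[:2]-C;print(p.round(4),np.hypot(*d).round(4),np.degrees(np.arctan2(d[1],d[0])).round(1))
```

```text
[0.4583 0.2185 0.022 ] 0.0808 -170.7
[0.5255 0.1514 0.022 ] 0.0811 -98.9
[0.5381 0.2305 0.098 ] 0.0011 -82.2
[0.5515 0.2033 0.128 ] 0.0313 -64.5
[0.611  0.1919 0.072 ] 0.083 -28.5
[0.5955 0.2847 0.072 ] 0.0783 42.8
```

>>> {"op": "drive_tool", "data": {"commands": "0 0 0 0 0 0; 0 0 0 0 0 0; 0 0 0 0 0 0; 0 0 0 0 0 0; 0 0 0 0 0 0; 0 0 0 0 0 0; 0 0 10 0 0 0; 0 0 30 0 0 0; 0 0 55 0 0 0; 0 0 75 0 0 0", "claw": -1, "squeeze": 50}}

```text
time_s: 17.75
tcp_pos: [0.5512, -0.1188, 0.1794]
ee_rot: [[0.0, -0.999, -0.052], [0.0, -0.052, 0.999], [-1.0, -0.0, 0.0]]
contact_force: [0.4, -0.9, -0.9]
grip_width: 0.0391
```

Run:
```python
from h import *
s=read_state();print(s["tcp_pos"],s["contact_force"],s["grip_width"])
snap("side","b4s.png",(320,225,400,285))
```

```text
[ 0.55119412 -0.11878303  0.17944677] [ 0.35591999 -0.85380147 -0.85411947] 0.03914567548312111
scale 10.0
```

View pics/b4s.png

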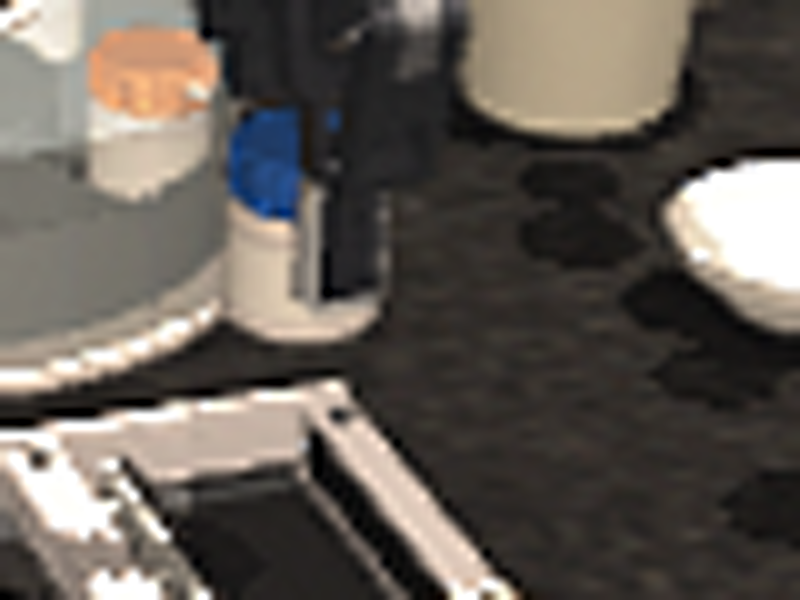

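>>> {"op": "drive_tool", "data": {"commands": "-10 30 0 0 0 0; -20 68 0 0 0 0; -30 106 0 0 0 0; -40 145 0 0 0 0; -50 184 0 0 0 0; -60 223 0 0 0 0; -70 262 0 0 0 0; -80 300 0 0 0 0; -92 325 0 0 0 0; -92 337 -10 0 0 0"}}

```text
time_s: 18.8
tcp_pos: [0.458, 0.2204, 0.1686]
ee_rot: [[0.001, -0.998, -0.055], [0.001, -0.055, 0.998], [-1.0, -0.001, 0.001]]
contact_force: [-0.0, -0.5, -1.1]
grip_width: 0.0392
```

>>> {"op": "drive_tool", "data": {"commands": "0 0 -15 0 0 0; 0 0 -35 0 0 0; 0 0 -55 0 0 0; 0 0 -75 0 0 0; 0 0 -90 0 0 0; 0 0 -100 0 0 0; 0 0 -106 0 0 0; 0 0 -106 0 0 0; 0 0 -106 0 0 0; 0 0 -106 0 0 0"}}

```text
time_s: 19.8
tcp_pos: [0.4599, 0.2184, 0.063]
ee_rot: [[0.002, -0.999, -0.052], [0.001, -0.052, 0.999], [-1.0, -0.002, 0.0]]
contact_force: [-0.4, -0.1, -1.0]
grip_width: 0.0389
```

Run:
```python
from h import *
s=read_state();print(s["tcp_pos"],s["contact_force"],s["grip_width"])
snap("side","b5s.png",(260,195,340,255));snap("top","b5.png",(185,190,305,280))
```

```text
[0.45985119 0.21837764 0.06298455] [-0.3690855  -0.14269325 -1.00266584] 0.03894898771953512
scale 10.0
scale 6.666666666666667
```

View pics/b5s.png

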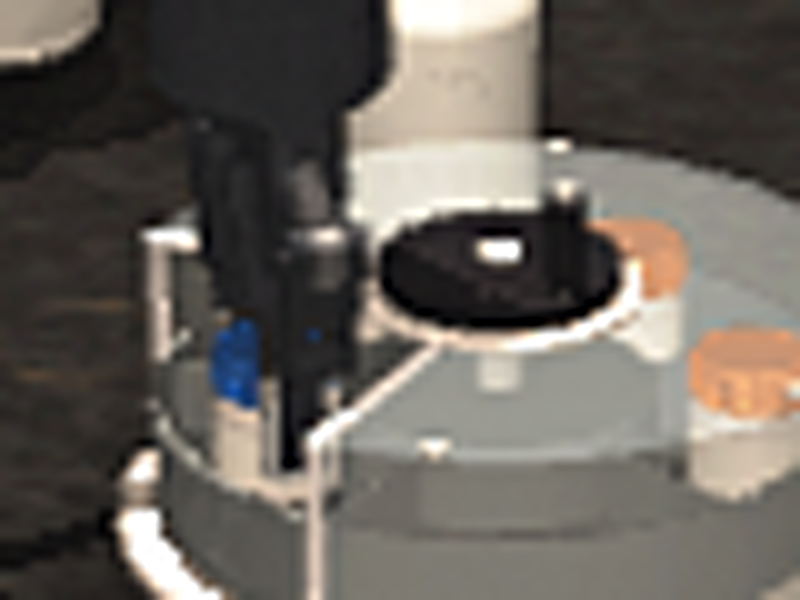

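View pics/b5.png

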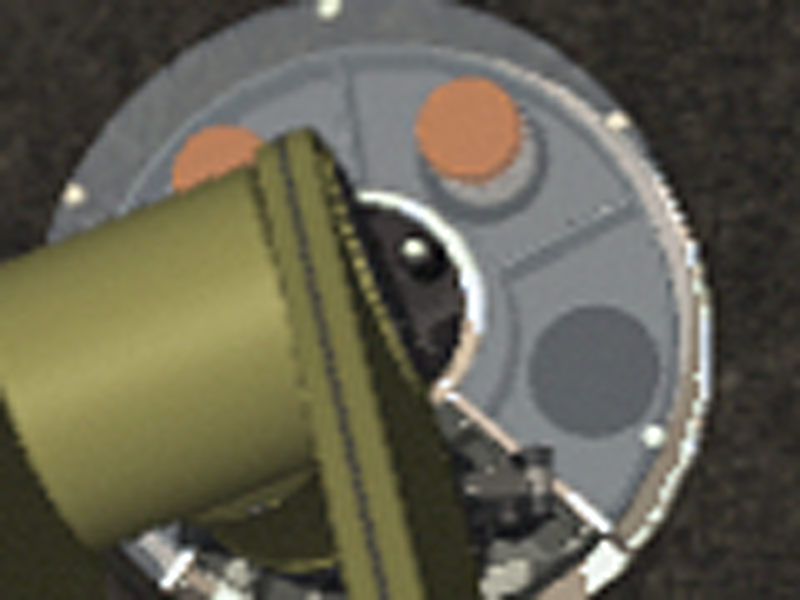

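>>> {"op": "drive_tool", "data": {"commands": "0 0 -3 0 0 0; 0 0 -6 0 0 0; 0 0 -8 0 0 0; 0 0 -8 0 0 0; 0 0 -8 0 0 0; 0 0 -8 0 0 0; 0 0 -8 0 0 0; 0 0 -8 0 0 0; 0 0 -8 0 0 0; 0 0 -8 0 0 0"}}

```text
time_s: 20.9
tcp_pos: [0.4591, 0.2182, 0.0549]
ee_rot: [[0.0, -0.999, -0.052], [0.0, -0.052, 0.999], [-1.0, -0.0, 0.0]]
contact_force: [-1.7, -0.8, 6.1]
grip_width: 0.0389
```

>>> {"op": "drive_tool", "data": {"commands": "0 0 0 0 0 0; 0 0 0 0 0 0; 0 0 0 0 0 0; 0 0 0 0 0 0; 0 0 10 0 0 0; 0 0 30 0 0 0; 0 0 60 0 0 0; 0 0 90 0 0 0; 0 0 115 0 0 0; 0 0 120 0 0 0", "claw": 0.2}}

```text
time_s: 21.9
tcp_pos: [0.4612, 0.219, 0.178]
ee_rot: [[0.007, -0.999, -0.052], [0.002, -0.052, 0.999], [-1.0, -0.007, 0.002]]
contact_force: [0.2, 0.2, 0.9]
grip_width: 0.0514
```

Run:
```python
from h import *
s=read_state();print(s["tcp_pos"],s["contact_force"],s["grip_width"])
snap("side","b6s.png",(260,195,340,255))
```

```text
[0.4612376  0.21895828 0.17798433] [0.20088812 0.15520336 0.87307582] 0.05139605544752273
scale 10.0
```

View pics/b6s.png

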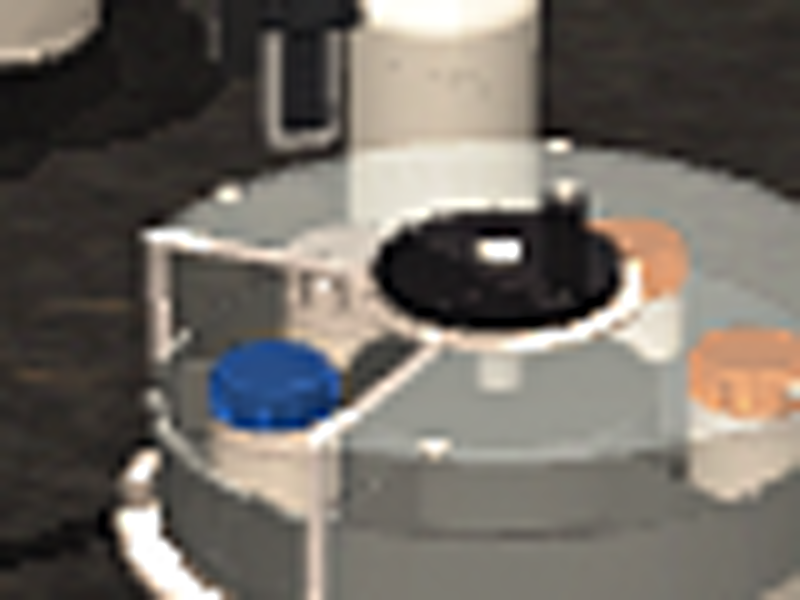

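>>> {"op": "drive_tool", "data": {"commands": "25 -4 0 0 0 0; 55 -9 0 0 0 0; 80 -13 0 0 0 0; 92 -15 0 0 0 0; 92 -15 -8 0 0 0; 92 -15 -25 0 0 0; 92 -15 -42 0 0 0; 92 -15 -53 0 0 0; 92 -15 -53 0 0 0; 92 -15 -53 0 0 0", "claw": 0}}

```text
time_s: 22.95
tcp_pos: [0.5504, 0.2033, 0.121]
ee_rot: [[-0.001, -0.999, -0.052], [-0.0, -0.052, 0.999], [-1.0, 0.001, -0.0]]
contact_force: [0.1, -0.1, 0.1]
grip_width: 0.0427
```

>>> {"op": "drive_tool", "data": {"commands": "0 0 0 0 0 0; 0 0 0 0 0 0; 0 0 0 0 0 0; 0 0 0 0 0 0; 0 0 0 0 0 0; -6.1 -2.2 0 0 0 0; -12.5 -3 0 0 0 0; -19 -2.5 0 0 0 0; -25.2 -0.7 0 0 0 0; -30.9 2.4 0 0 0 0", "claw": -1, "squeeze": 30}}

```text
time_s: 23.95
tcp_pos: [0.5204, 0.2042, 0.1223]
ee_rot: [[0.001, -0.999, -0.052], [-0.002, -0.052, 0.999], [-1.0, -0.001, -0.002]]
contact_force: [-0.8, -4.7, 6.6]
grip_width: 0.0136
```

>>> {"op": "drive_tool", "data": {"commands": "-3.2 2.5 0 0 0 0; -6 5.4 0 0 0 0; -6 5.4 0 0 0 0; -6 5.4 0 0 0 0; -6 5.4 0 0 0 0; -6 5.4 0 0 0 0; -6 5.4 0 0 0 0; -6 5.4 0 0 0 0; -6 5.4 0 0 0 0; -6 5.4 0 0 0 0"}}

```text
time_s: 24.95
tcp_pos: [0.5129, 0.2113, 0.1223]
ee_rot: [[-0.002, -0.999, -0.052], [0.001, -0.052, 0.999], [-1.0, 0.002, 0.001]]
contact_force: [-5.0, -2.1, 8.9]
grip_width: 0.0141
```

Run:
```python
from h import *
s=read_state();print(s["tcp_pos"],s["contact_force"],s["grip_width"])
snap("side","c1s.png",(260,195,340,255))
```

```text
[0.51286263 0.21131932 0.12227872] [-4.99936182 -2.05364411  8.88881757] 0.01407722049011395
scale 10.0
```

View pics/c1s.png

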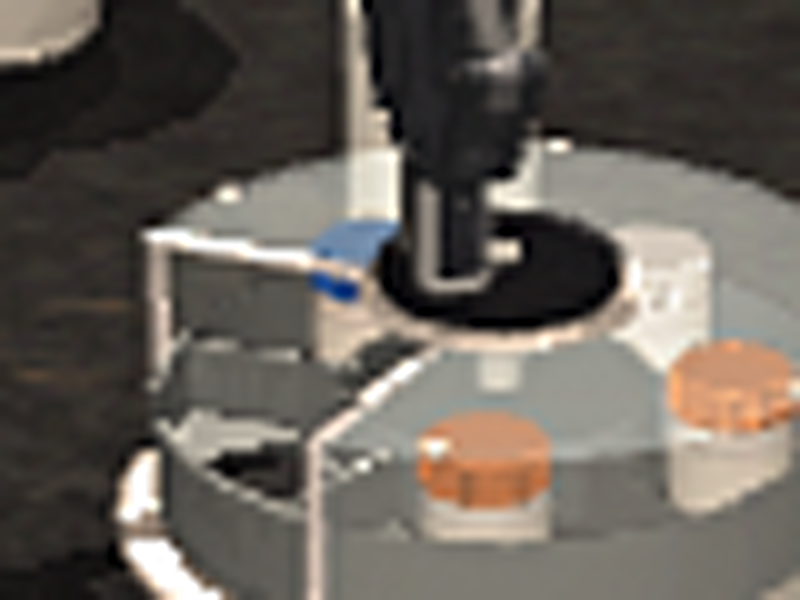

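>>> {"op": "drive_tool", "data": {"commands": "0 0 0 0 0 0; 0 0 0 0 0 0; 0 0 0 0 0 0; 0 0 25 0 0 0; 0 0 60 0 0 0; 4 -35 90 0 0 0; 8 -80 90 0 0 0; 12 -125 90 0 0 0; 16 -170 90 0 0 0; 20 -215 90 0 0 0", "claw": 0.2}}

```text
time_s: 26.0
tcp_pos: [0.5344, -0.0055, 0.2114]
ee_rot: [[0.001, -0.999, -0.052], [0.0, -0.052, 0.999], [-1.0, -0.001, 0.0]]
contact_force: [0.6, -0.1, -0.0]
grip_width: 0.0514
```

>>> {"op": "drive_tool", "data": {"commands": "5 -45 0 0 0 0; 10 -90 0 0 0 0; 15 -135 0 0 0 0; 20 -175 0 0 0 0; 24 -210 0 0 0 0; 26 -230 0 0 0 0; 26 -238 -10 0 0 0; 26 -240 -25 0 0 0; 26 -240 -40 0 0 0; 26 -240 -50 0 0 0"}}

```text
time_s: 27.0
tcp_pos: [0.5592, -0.2421, 0.1593]
ee_rot: [[-0.003, -0.999, -0.053], [0.002, -0.053, 0.999], [-1.0, 0.003, 0.002]]
contact_force: [0.3, 0.2, 0.0]
grip_width: 0.0511
```

Run:
```python
from h import *
s=read_state();print(s["tcp_pos"],s["contact_force"],s["grip_width"])
top=snap("top","c2.png",(185,180,305,300))
snap("side","c2s.png",(310,230,410,305))
```

```text
[ 0.55921338 -0.24206863  0.15931819] [0.27164967 0.23402104 0.04955483] 0.051131816449241724
scale 5.0
scale 8.0
```

View pics/c2.png

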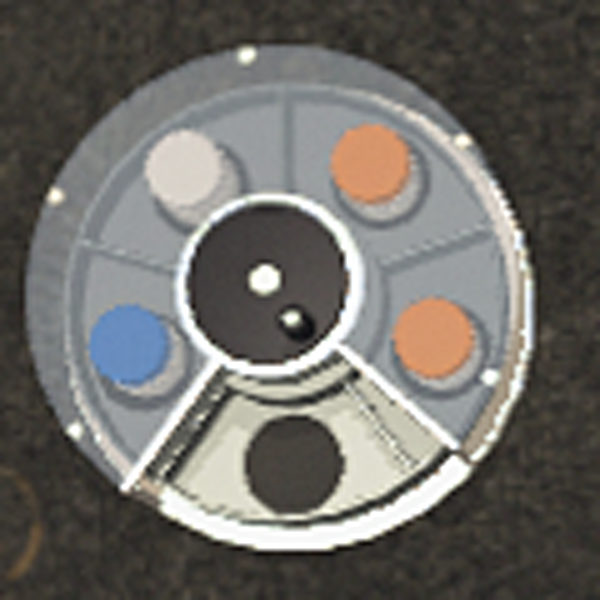

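View pics/c2s.png

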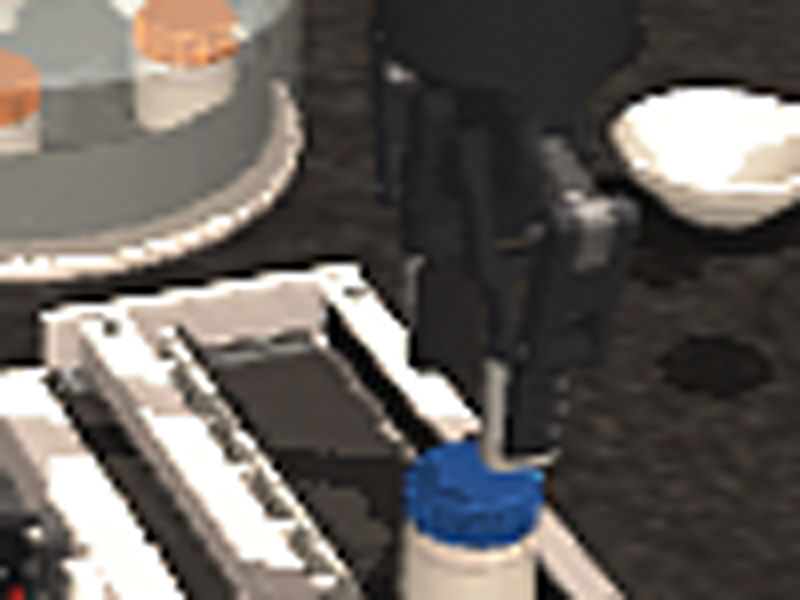

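>>> {"op": "drive_tool", "data": {"commands": "-1 -1 -12 0 0 0; -1 -1 -25 0 0 0; -1 -1 -40 0 0 0; -1 -1 -52 0 0 0; -1 -1 -56 0 0 0; -1 -1 -56 0 0 0; -1 -1 -56 0 0 0; -1 -1 -56 0 0 0; -1 -1 -56 0 0 0; -1 -1 -56 0 0 0"}}

```text
time_s: 28.1
tcp_pos: [0.5596, -0.2452, 0.1058]
ee_rot: [[0.001, -0.999, -0.052], [-0.0, -0.052, 0.999], [-1.0, -0.001, -0.0]]
contact_force: [0.3, -0.3, 0.1]
grip_width: 0.051
```

>>> {"op": "drive_tool", "data": {"commands": "0 0 0 0 0 0; 0 0 0 0 0 0; 0 0 0 0 0 0; 0 0 0 0 0 0; 0 0 0 0 0 0; 0 0 0 0 0 0; 0 0 10 0 0 0; 0 0 30 0 0 0; 0 0 55 0 0 0; 0 0 75 0 0 0", "claw": -1, "squeeze": 50}}

```text
time_s: 29.1
tcp_pos: [0.5594, -0.245, 0.1814]
ee_rot: [[0.0, -0.999, -0.052], [0.0, -0.052, 0.999], [-1.0, -0.0, -0.0]]
contact_force: [0.1, -0.6, -1.9]
grip_width: 0.039
```

>>> {"op": "drive_tool", "data": {"commands": "-8 38 0 0 0 0; -17 80 0 0 0 0; -26 124 0 0 0 0; -36 168 0 0 0 0; -45 212 0 0 0 0; -54 256 0 0 0 0; -63 300 0 0 0 0; -72 344 0 0 0 0; -80 385 0 0 0 0; -88 420 0 0 0 0"}}

```text
time_s: 30.1
tcp_pos: [0.4706, 0.177, 0.1806]
ee_rot: [[0.0, -0.999, -0.053], [0.0, -0.053, 0.999], [-1.0, -0.0, 0.0]]
contact_force: [0.9, 1.0, -1.0]
grip_width: 0.0388
```

>>> {"op": "drive_tool", "data": {"commands": "-6 30 0 0 0 0; -12 50 0 0 0 0; -12 55 -10 0 0 0; -12 55 -25 0 0 0; -12 55 -45 0 0 0; -12 55 -65 0 0 0; -12 55 -85 0 0 0; -12 55 -100 0 0 0; -12 55 -112 0 0 0; -12 55 -117 0 0 0"}}

```text
time_s: 31.1
tcp_pos: [0.4587, 0.2291, 0.0619]
ee_rot: [[-0.002, -0.999, -0.052], [-0.001, -0.052, 0.999], [-1.0, 0.002, -0.001]]
contact_force: [0.1, -0.1, -0.7]
grip_width: 0.0384
```

Run:
```python
from h import *
s=read_state();print(s["tcp_pos"],s["contact_force"],s["grip_width"])
snap("side","c3s.png",(260,195,340,255))
```

```text
[0.45872332 0.22910115 0.06187354] [ 0.05686232 -0.13026028 -0.72414557] 0.03843934670554296
scale 10.0
```

View pics/c3s.png

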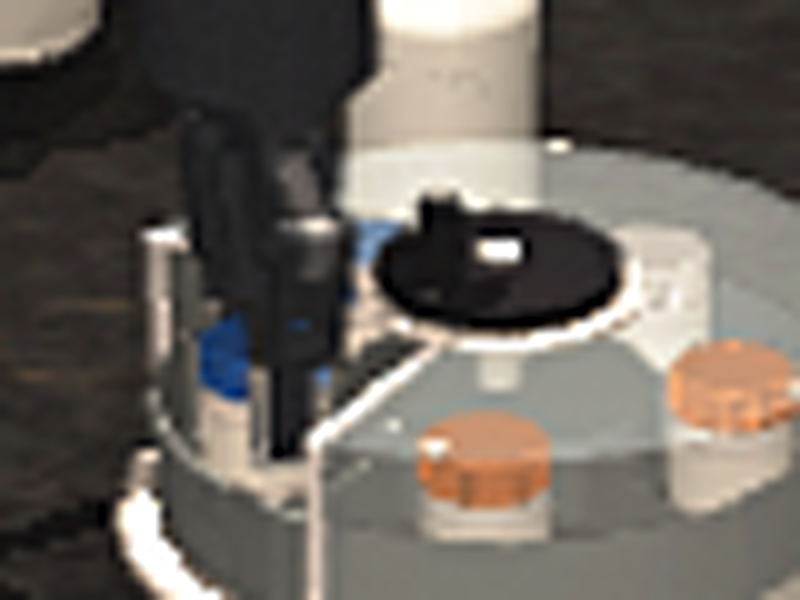

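>>> {"op": "drive_tool", "data": {"commands": "0 0 -2 0 0 0; 0 0 -4 0 0 0; 0 0 -6 0 0 0; 0 0 -6 0 0 0; 0 0 -6 0 0 0; 0 0 -6 0 0 0; 0 0 -6 0 0 0; 0 0 -6 0 0 0; 0 0 -6 0 0 0; 0 0 -6 0 0 0"}}

```text
time_s: 32.15
tcp_pos: [0.4593, 0.23, 0.0573]
ee_rot: [[-0.0, -0.999, -0.052], [-0.0, -0.052, 0.999], [-1.0, 0.0, -0.0]]
contact_force: [1.1, -0.2, -0.8]
grip_width: 0.0386
```

>>> {"op": "drive_tool", "data": {"commands": "0 0 0 0 0 0; 0 0 0 0 0 0; 0 0 0 0 0 0; 0 0 0 0 0 0; 0 0 10 0 0 0; 0 0 30 0 0 0; 0 0 60 0 0 0; 0 0 90 0 0 0; 0 0 115 0 0 0; 0 0 115 0 0 0", "claw": 0.2}}

```text
time_s: 33.15
tcp_pos: [0.4619, 0.231, 0.1767]
ee_rot: [[0.008, -0.999, -0.052], [0.003, -0.052, 0.999], [-1.0, -0.008, 0.003]]
contact_force: [-0.1, 0.4, 0.6]
grip_width: 0.0515
```

Run:
```python
from h import *
s=read_state();print(s["tcp_pos"],s["contact_force"],s["grip_width"])
snap("side","c4s.png",(260,195,340,255));
q=np.array((291,319))/5+(185-.5,180-.5);p=atz("top",[q],.128)[0];print("knob",p)
```

```text
[0.461858   0.2310287  0.17666023] [-0.07059448  0.3540199   0.64531491] 0.05147430387051387
scale 10.0
knob [0.51276139 0.2129056  0.128     ]
```

View pics/c4s.png

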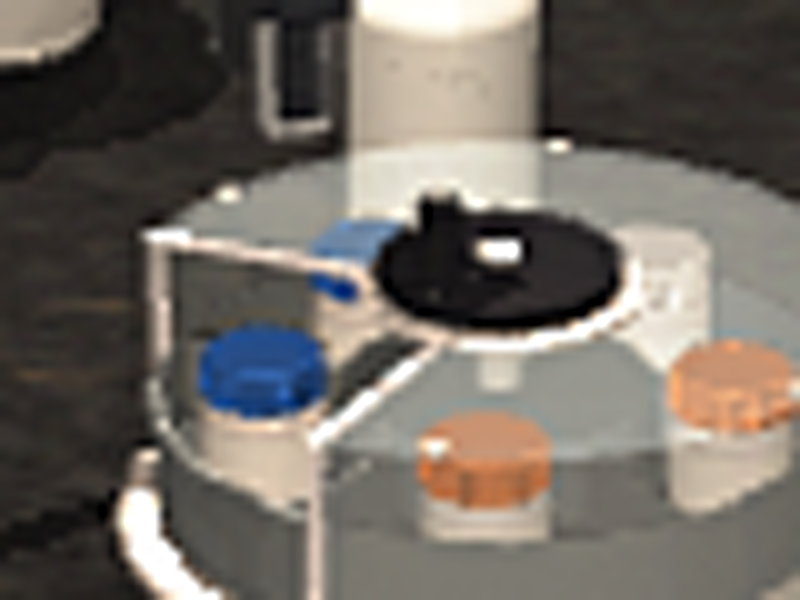

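>>> {"op": "drive_tool", "data": {"commands": "20 -7 0 0 0 0; 45 -15 0 0 0 0; 53.5 -18 0 0 0 0; 53.5 -18 -5 0 0 0; 53.5 -18 -18 0 0 0; 53.5 -18 -32 0 0 0; 53.5 -18 -45 0 0 0; 53.5 -18 -50 0 0 0; 53.5 -18 -50 0 0 0; 53.5 -18 -50 0 0 0", "claw": 0}}

```text
time_s: 34.2
tcp_pos: [0.5123, 0.2121, 0.1223]
ee_rot: [[-0.001, -0.999, -0.052], [-0.0, -0.052, 0.999], [-1.0, 0.001, -0.0]]
contact_force: [-0.0, -0.4, 0.6]
grip_width: 0.0426
```

>>> {"op": "drive_tool", "data": {"commands": "0 0 0 0 0 0; 0 0 0 0 0 0; 0 0 0 0 0 0; 0 0 0 0 0 0; 0 0 0 0 0 0; -3.4 5.7 0 0 0 0; -5.6 12.1 0 0 0 0; -6.3 18.8 0 0 0 0; -5.2 26.8 0 0 0 0; -3.8 30.9 0 0 0 0", "claw": -1, "squeeze": 30}}

```text
time_s: 35.2
tcp_pos: [0.5107, 0.2441, 0.1231]
ee_rot: [[0.004, -0.999, -0.052], [0.002, -0.052, 0.999], [-1.0, -0.004, 0.002]]
contact_force: [2.6, -1.3, 4.4]
grip_width: 0.0137
```

>>> {"op": "drive_tool", "data": {"commands": "1.7 3.4 0 0 0 0; 1.7 3.4 0 0 0 0; 1.7 3.4 0 0 0 0; 1.7 3.4 0 0 0 0; 1.7 3.4 0 0 0 0; 1.7 3.4 0 0 0 0; 1.7 3.4 0 0 0 0; 1.7 3.4 0 0 0 0; 1.7 3.4 0 0 0 0; 1.7 3.4 0 0 0 0"}}

```text
time_s: 36.2
tcp_pos: [0.5123, 0.2468, 0.1231]
ee_rot: [[0.003, -0.999, -0.052], [0.001, -0.052, 0.999], [-1.0, -0.003, 0.001]]
contact_force: [3.0, -0.6, 4.9]
grip_width: 0.0137
```

Run:
```python
from h import *
s=read_state();print(s["tcp_pos"],s["contact_force"],s["grip_width"])
snap("side","d1s.png",(260,195,340,255))
```

```text
[0.51226088 0.24675685 0.12307894] [ 3.03761937 -0.57133679  4.91660657] 0.01374562978899322
scale 10.0
```

View pics/d1s.png

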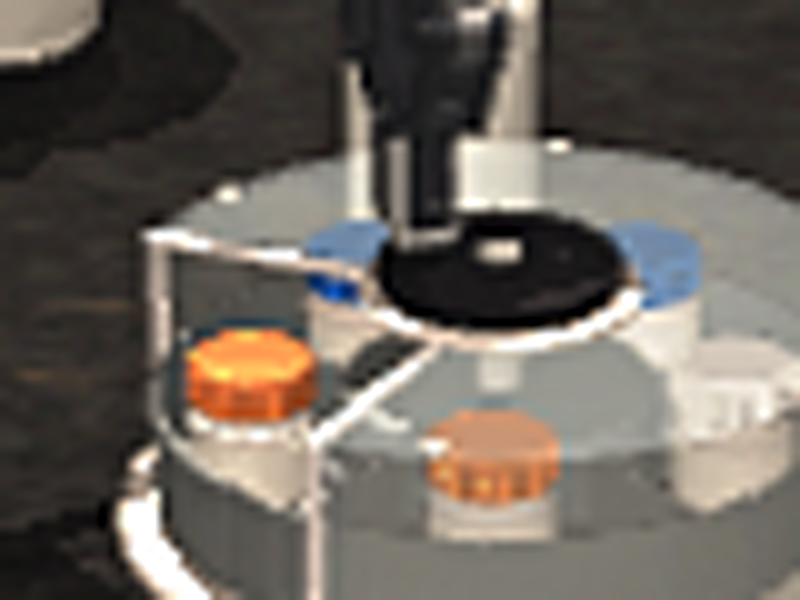

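>>> {"op": "drive_tool", "data": {"commands": "0 0 0 0 0 0; 0 0 0 0 0 0; 0 0 0 0 0 0; 0 0 25 0 0 0; 0 0 55 0 0 0; -20 -30 70 0 0 0; -20 -70 70 0 0 0; -20 -110 70 0 0 0; -20 -150 70 0 0 0; -20 -150 70 0 0 0", "claw": 0.2}}

```text
time_s: 37.25
tcp_pos: [0.4895, 0.0924, 0.1919]
ee_rot: [[-0.002, -0.999, -0.048], [-0.002, -0.048, 0.999], [-1.0, 0.002, -0.002]]
contact_force: [-0.9, 0.2, 0.6]
grip_width: 0.051
```

```bash
cat > ol.py <<'E'
from h import *
import sys
tag=sys.argv[1]
s=read_state();print(s["tcp_pos"],s["contact_force"],s["grip_width"])
top=snap("top",tag+"t.png",(185,180,305,300));side=snap("side",tag+"s.png",(260,190,340,250))
bt=blob(top,(3,90,90),(18,255,255),(185,180,305,300));bs=blob(side,(3,90,90),(18,255,255),(260,190,350,255))
print([(a,c.round(1)) for a,c in bt],[(a,c.round(1)) for a,c in bs])
C=np.array([.538,.2312])
for n,B in(("top",bt),("side",bs)):
    for a,c in B:
        p=fitlid([(n,c)],.072)[0];d=p-C;print(n,p,np.hypot(*d).round(4),np.degrees(np.arctan2(d[1],d[0])).round(1))
E
python3 ol.py d2
```

```text
[0.48954766 0.09238611 0.1919087 ] [-0.88555727  0.16225242  0.64070917] 0.05097746528793653
scale 5.0
scale 10.0
[(np.int32(34), array([270.6, 251.4]))] [(np.int32(93), array([284.7, 232.3])), (np.int32(101), array([309. , 240.4]))]
top [0.5018 0.1544] 0.0849 -115.2
side [0.4543 0.2235] 0.0841 -174.7
side [0.5144 0.1491] 0.0854 -106.0
```

View pics/d2t.png

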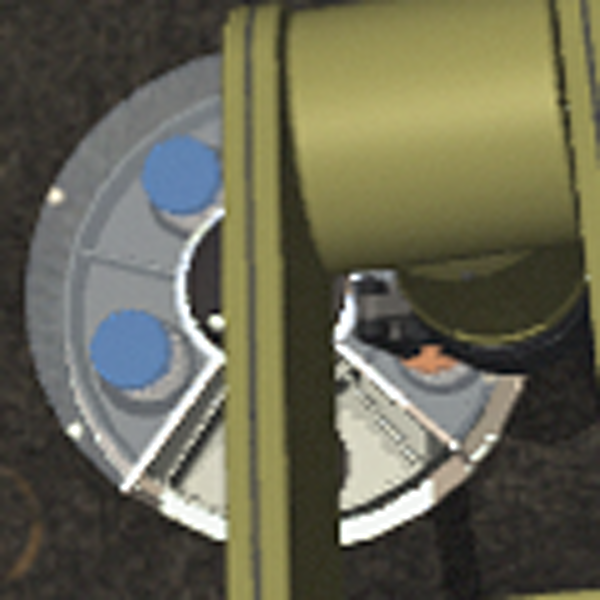

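View pics/d2s.png

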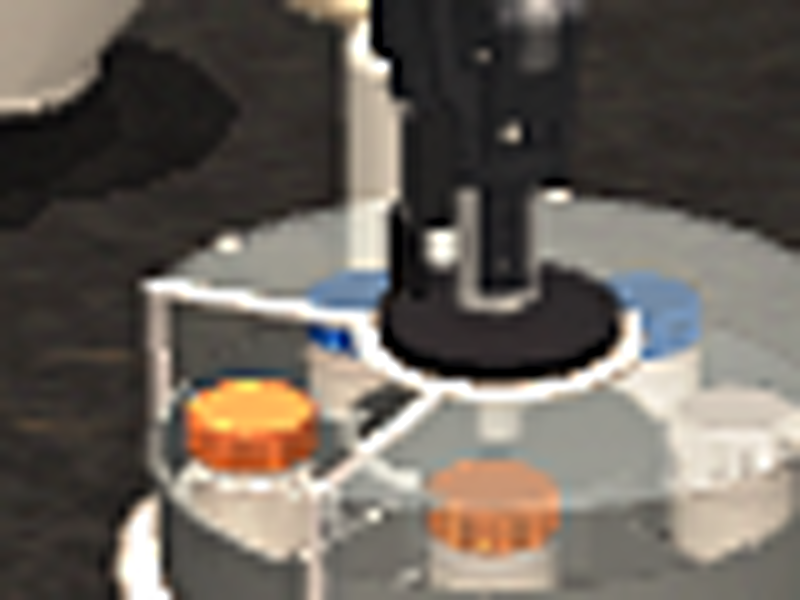

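>>> {"op": "drive_tool", "data": {"commands": "-8 30 0 0 0 0; -16 65 0 0 0 0; -26 100 0 0 0 0; -35 122 0 0 0 0; -35 131 0 0 0 0; -35 131 -20 0 0 0; -35 131 -45 0 0 0; -35 131 -65 0 0 0; -35 131 -80 0 0 0; -35 131 -80 0 0 0"}}

```text
time_s: 38.35
tcp_pos: [0.4541, 0.2271, 0.1101]
ee_rot: [[-0.005, -0.999, -0.053], [-0.002, -0.053, 0.999], [-1.0, 0.005, -0.002]]
contact_force: [0.3, -0.8, 0.1]
grip_width: 0.051
```

```bash
python3 ol.py d3
```

```text
[0.45413659 0.22712187 0.11014652] [ 0.26394774 -0.8148708   0.08347812] 0.05104360532622515
scale 5.0
scale 10.0
[(np.int32(196), array([270.4, 246. ]))] [(np.int32(103), array([284.8, 232.1])), (np.int32(101), array([309. , 240.4]))]
top [0.5153 0.1547] 0.0798 -106.5
side [0.4549 0.2246] 0.0834 -175.5
side [0.5144 0.1491] 0.0854 -106.0
```

View pics/d3s.png

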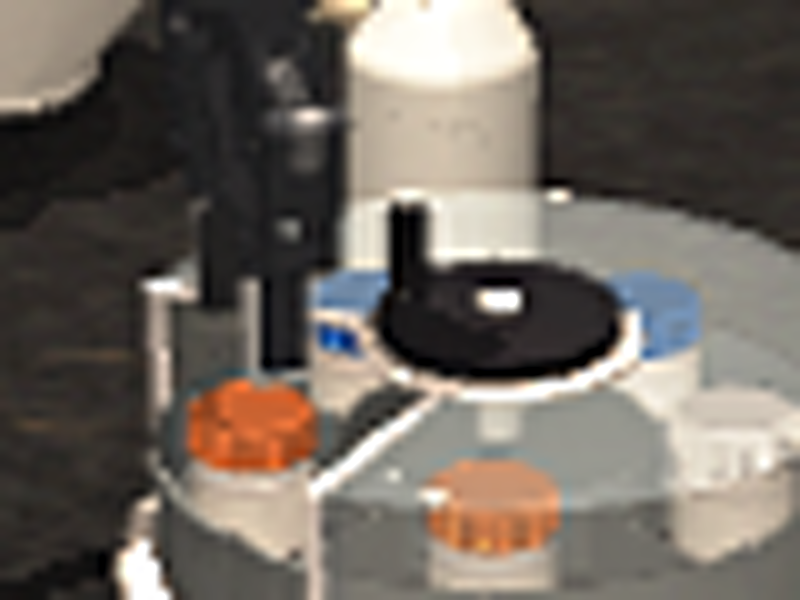

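>>> {"op": "drive_tool", "data": {"commands": "0 0 -10 0 0 0; 0 0 -22 0 0 0; 0 0 -34 0 0 0; 0 0 -44 0 0 0; 0 0 -52 0 0 0; 0 0 -52 0 0 0; 0 0 -52 0 0 0; 0 0 -52 0 0 0; 0 0 -52 0 0 0; 0 0 -52 0 0 0"}}

```text
time_s: 39.45
tcp_pos: [0.456, 0.2274, 0.0607]
ee_rot: [[0.001, -0.999, -0.052], [0.0, -0.052, 0.999], [-1.0, -0.001, 0.0]]
contact_force: [-0.8, 0.7, -0.5]
grip_width: 0.0512
```

>>> {"op": "drive_tool", "data": {"commands": "0 0 0 0 0 0; 0 0 0 0 0 0; 0 0 0 0 0 0; 0 0 0 0 0 0; 0 0 0 0 0 0; 0 0 0 0 0 0; 0 0 0 0 0 0; 0 0 10 0 0 0; 0 0 25 0 0 0; 0 0 45 0 0 0", "claw": -1, "squeeze": 50}}

```text
time_s: 40.45
tcp_pos: [0.4549, 0.2269, 0.1053]
ee_rot: [[-0.002, -0.999, -0.052], [-0.001, -0.052, 0.999], [-1.0, 0.002, -0.001]]
contact_force: [1.0, -0.0, -0.4]
grip_width: 0.0391
```

```bash
python3 ol.py d4
```

```text
[0.4549006  0.22691585 0.10533345] [ 0.99023094 -0.03652901 -0.40219304] 0.03909532574487094
scale 5.0
scale 10.0
[(np.int32(195), array([270.3, 246. ]))] [(np.int32(40), array([281.2, 218.5])), (np.int32(101), array([309. , 240.4]))]
top [0.5153 0.1549] 0.0796 -106.6
side [0.4656 0.3315] 0.1237 125.8
side [0.5144 0.1491] 0.0854 -106.0
```

View pics/d4s.png

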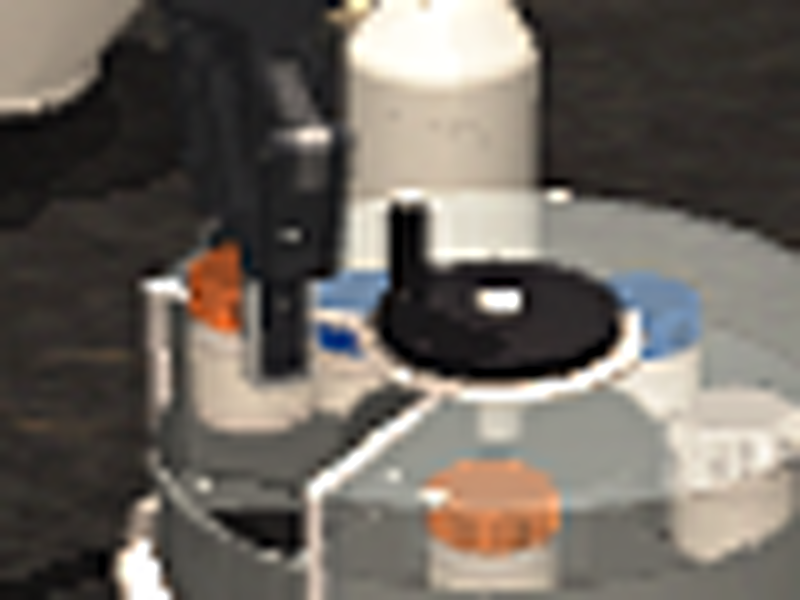

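>>> {"op": "drive_tool", "data": {"commands": "0 0 30 0 0 0; 0 -5 60 0 0 0; 3 -25 85 0 0 0; 10 -60 85 0 0 0; 22 -100 85 0 0 0; 34 -140 85 0 0 0; 46 -180 85 0 0 0; 58 -220 85 0 0 0; 70 -260 85 0 0 0; 80 -300 85 0 0 0"}}

```text
time_s: 41.55
tcp_pos: [0.5358, -0.0744, 0.1896]
ee_rot: [[-0.001, -0.999, -0.052], [0.0, -0.052, 0.999], [-1.0, 0.001, 0.0]]
contact_force: [-0.5, 0.5, -1.0]
grip_width: 0.0388
```

>>> {"op": "drive_tool", "data": {"commands": "8 -25 0 0 0 0; 13 -42 0 0 0 0; 14 -47 -5 0 0 0; 14 -47 -20 0 0 0; 14 -47 -35 0 0 0; 14 -47 -50 0 0 0; 14 -47 -65 0 0 0; 14 -47 -72 0 0 0; 14 -47 -72 0 0 0; 14 -47 -72 0 0 0"}}

```text
time_s: 42.55
tcp_pos: [0.5498, -0.1191, 0.1185]
ee_rot: [[-0.0, -0.999, -0.053], [0.0, -0.053, 0.999], [-1.0, 0.0, 0.0]]
contact_force: [0.0, -0.0, -0.4]
grip_width: 0.0385
```

Run:
```python
from h import *
s=read_state();print(s["tcp_pos"],s["contact_force"],s["grip_width"])
snap("side","d5s.png",(300,240,400,315));snap("top","d5t.png",(345,190,465,280))
```

```text
[ 0.54975268 -0.11910361  0.11845248] [ 0.04208062 -0.00557949 -0.43886264] 0.03846538209429342
scale 8.0
scale 6.666666666666667
```

View pics/d5s.png

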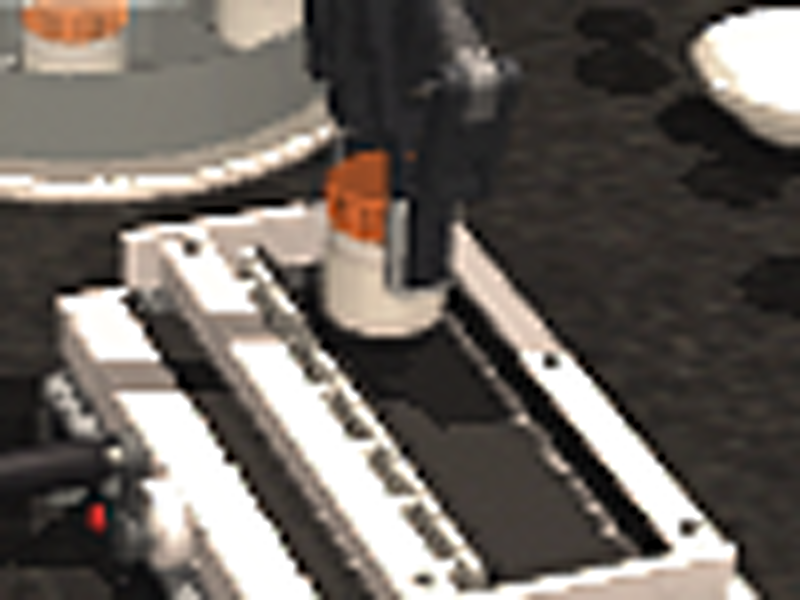

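Lower 9 mm, check force, then release.

>>> {"op": "drive_tool", "data": {"commands": "0 0 -3 0 0 0; 0 0 -6 0 0 0; 0 0 -8 0 0 0; 0 0 -9 0 0 0; 0 0 -9 0 0 0; 0 0 -9 0 0 0; 0 0 -9 0 0 0; 0 0 -9 0 0 0; 0 0 -9 0 0 0; 0 0 -9 0 0 0"}}

```text
time_s: 43.65
tcp_pos: [0.5496, -0.1198, 0.1099]
ee_rot: [[0.0, -0.999, -0.052], [-0.0, -0.052, 0.999], [-1.0, -0.0, -0.0]]
contact_force: [-2.5, 0.8, 5.3]
grip_width: 0.0387
```

>>> {"op": "drive_tool", "data": {"commands": "0 0 0 0 0 0; 0 0 0 0 0 0; 0 0 0 0 0 0; 0 0 0 0 0 0; 0 0 10 0 0 0; 0 0 30 0 0 0; 0 0 60 0 0 0; 0 0 80 0 0 0; -10 40 80 0 0 0; -20 80 80 0 0 0", "claw": 0.2}}

```text
time_s: 44.65
tcp_pos: [0.5308, -0.0399, 0.1911]
ee_rot: [[0.004, -0.999, -0.049], [-0.0, -0.049, 0.999], [-1.0, -0.004, -0.001]]
contact_force: [0.4, 0.8, -0.3]
grip_width: 0.0515
```

Run:
```python
from h import *
s=read_state();print(s["tcp_pos"],s["contact_force"],s["grip_width"])
snap("side","d6s.png",(300,240,400,315));top=snap("top","d6t.png",(185,180,305,300))
q=blob(top,(3,90,90),(18,255,255),(185,180,305,300));print(q)
```

```text
[ 0.53081763 -0.0398994   0.19114233] [ 0.35047079  0.76492937 -0.29112876] 0.051452045534659915
scale 8.0
scale 5.0
[(np.int32(196), array([270.34693878, 246.08163265]))]
```

View pics/d6s.png

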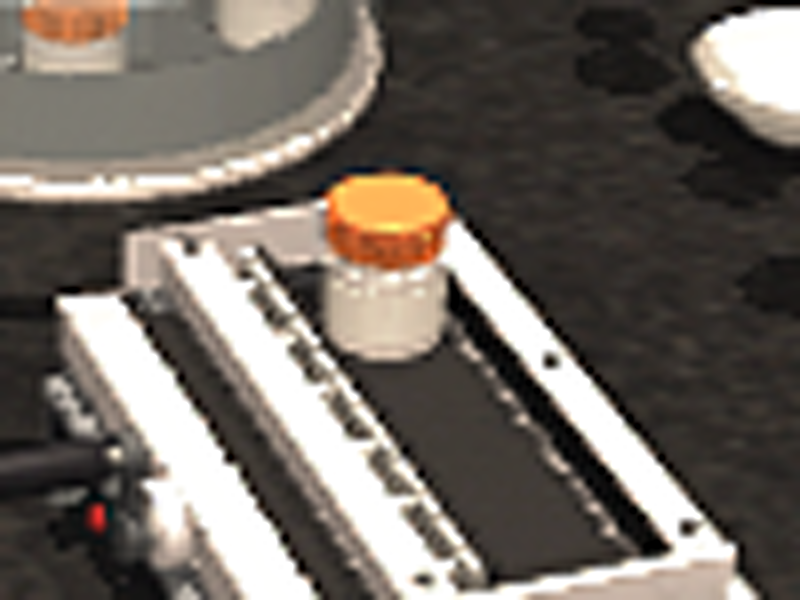

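View pics/d6t.png

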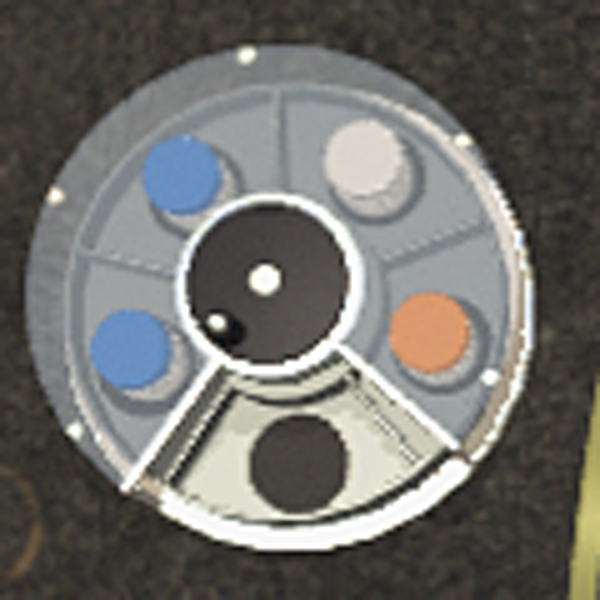

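>>> {"op": "drive_tool", "data": {"commands": "-2 35 0 0 0 0; -4 75 0 0 0 0; -6 118 0 0 0 0; -8 160 0 0 0 0; -11 200 0 0 0 0; -14 240 0 0 0 0; -17 270 0 0 0 0; -17 286 -3 0 0 0; -17 286 -10 0 0 0; -17 286 -15 0 0 0", "claw": 0}}

```text
time_s: 45.75
tcp_pos: [0.5126, 0.2453, 0.1736]
ee_rot: [[-0.001, -0.999, -0.053], [-0.001, -0.053, 0.999], [-1.0, 0.001, -0.001]]
contact_force: [-0.2, -0.2, -0.3]
grip_width: 0.0427
```

>>> {"op": "drive_tool", "data": {"commands": "0 0 -5 0 0 0; 0 0 -15 0 0 0; 0 0 -28 0 0 0; 0 0 -40 0 0 0; 0 0 -50 0 0 0; 0 0 -53 0 0 0; 0 0 -53 0 0 0; 0 0 -53 0 0 0; 0 0 -53 0 0 0; 0 0 -53 0 0 0"}}

```text
time_s: 46.75
tcp_pos: [0.5131, 0.2465, 0.1219]
ee_rot: [[0.001, -0.999, -0.052], [0.0, -0.052, 0.999], [-1.0, -0.001, 0.0]]
contact_force: [-0.1, -0.9, -0.0]
grip_width: 0.0429
```

>>> {"op": "drive_tool", "data": {"commands": "0 0 0 0 0 0; 0 0 0 0 0 0; 0 0 0 0 0 0; 0 0 0 0 0 0; 0 0 0 0 0 0; 4.2 5.5 0 0 0 0; 9.6 10 0 0 0 0; 15.9 13.1 0 0 0 0; 22.7 14.8 0 0 0 0; 27.6 15 0 0 0 0", "claw": -1, "squeeze": 30}}

```text
time_s: 47.75
tcp_pos: [0.5409, 0.2607, 0.1217]
ee_rot: [[0.001, -0.999, -0.053], [-0.001, -0.053, 0.999], [-1.0, -0.001, -0.001]]
contact_force: [-0.7, -3.0, 6.1]
grip_width: 0.0137
```

>>> {"op": "drive_tool", "data": {"commands": "3.7 -0.4 0 0 0 0; 3.7 -0.4 0 0 0 0; 3.7 -0.4 0 0 0 0; 3.7 -0.4 0 0 0 0; 3.7 -0.4 0 0 0 0; 3.7 -0.4 0 0 0 0; 3.7 -0.4 0 0 0 0; 3.7 -0.4 0 0 0 0; 3.7 -0.4 0 0 0 0; 3.7 -0.4 0 0 0 0"}}

```text
time_s: 48.75
tcp_pos: [0.5444, 0.2603, 0.1217]
ee_rot: [[0.001, -0.999, -0.052], [-0.001, -0.052, 0.999], [-1.0, -0.001, -0.001]]
contact_force: [0.5, -3.2, 5.5]
grip_width: 0.0139
```

>>> {"op": "drive_tool", "data": {"commands": "0 0 0 0 0 0; 0 0 0 0 0 0; 0 0 0 0 0 0; 0 0 25 0 0 0; 0 0 55 0 0 0; -15 -35 70 0 0 0; -30 -80 70 0 0 0; -45 -125 70 0 0 0; -60 -170 70 0 0 0; -65 -200 70 0 0 0", "claw": 0.2}}

```text
time_s: 49.75
tcp_pos: [0.4764, 0.0589, 0.191]
ee_rot: [[-0.002, -0.999, -0.052], [-0.0, -0.052, 0.999], [-1.0, 0.002, -0.0]]
contact_force: [0.2, 0.1, 0.0]
grip_width: 0.0515
```

```bash
python3 ol.py e1
```

```text
[0.47635607 0.05889325 0.19097558] [0.23367704 0.07566132 0.04248709] 0.05147711573842054
scale 5.0
scale 10.0
[] [(np.int32(83), array([285.9, 233.5]))]
side [0.4561 0.2143] 0.0836 -168.3
```

View pics/e1t.png

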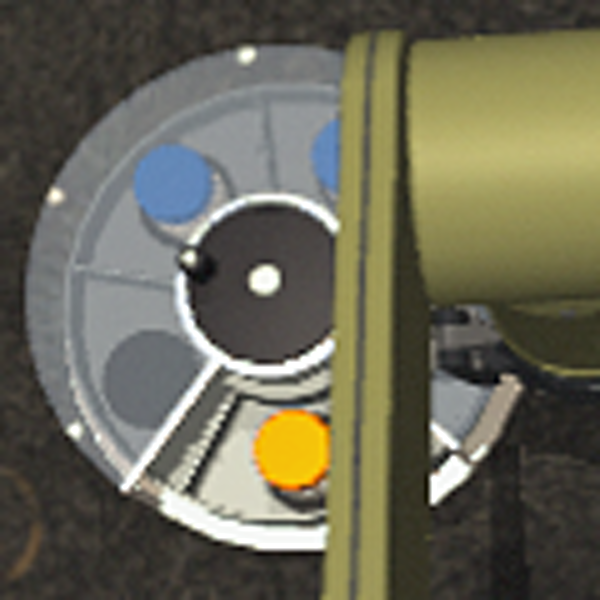

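View pics/e1s.png

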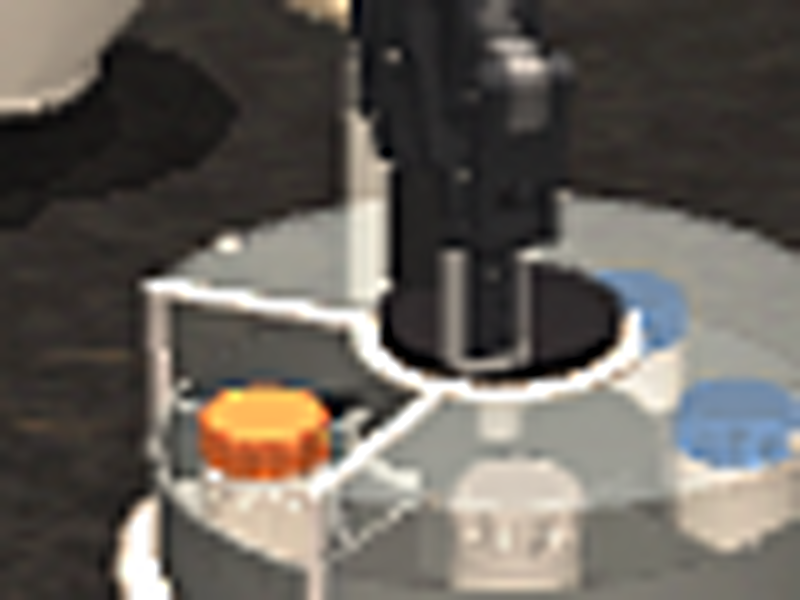

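Run:
```python
from h import *
print(atz("top",[(243.3,269.5)],.071), fitlid([("top",(243.3,269.5))],.072), fitlid([("top",(243.3,269.5)),("side",(285.9,233.3))],.072))
```

```text
[[0.45818386 0.22170057 0.071     ]] (array([0.4589, 0.2226]), array([0., 0.])) (array([0.4583, 0.2219]), array([ 0.28,  0.21,  0.18, -0.91]))
```

>>> {"op": "drive_tool", "data": {"commands": "-4 35 0 0 0 0; -8 75 0 0 0 0; -12 115 0 0 0 0; -17 145 0 0 0 0; -17.5 162.5 0 0 0 0; -17.5 162.5 -20 0 0 0; -17.5 162.5 -45 0 0 0; -17.5 162.5 -65 0 0 0; -17.5 162.5 -80 0 0 0; -17.5 162.5 -80 0 0 0"}}

```text
time_s: 50.85
tcp_pos: [0.4598, 0.2238, 0.1091]
ee_rot: [[-0.005, -0.999, -0.053], [-0.001, -0.053, 0.999], [-1.0, 0.005, -0.001]]
contact_force: [-1.1, -1.0, -0.3]
grip_width: 0.0517
```

```bash
python3 ol.py e2
```

```text
[0.45976935 0.22383175 0.10910825] [-1.09683784 -0.95844301 -0.27834379] 0.0516662768134995
scale 5.0
scale 10.0
[] [(np.int32(105), array([286., 233.]))]
side [0.4572 0.2176] 0.0819 -170.4
```

View pics/e2s.png

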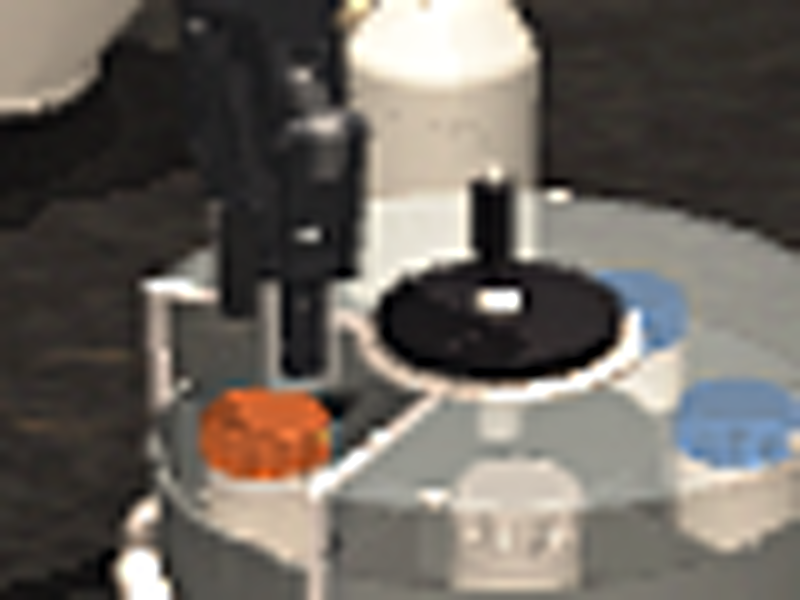

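>>> {"op": "drive_tool", "data": {"commands": "-1 -1 -10 0 0 0; -1 -1 -20 0 0 0; -1 -1 -30 0 0 0; -1 -1 -42 0 0 0; -1 -1 -51 0 0 0; -1 -1 -51 0 0 0; -1 -1 -51 0 0 0; -1 -1 -51 0 0 0; -1 -1 -51 0 0 0; -1 -1 -51 0 0 0"}}

```text
time_s: 51.95
tcp_pos: [0.4609, 0.2225, 0.0607]
ee_rot: [[0.001, -0.999, -0.052], [0.0, -0.052, 0.999], [-1.0, -0.001, 0.0]]
contact_force: [-1.3, 0.2, 0.5]
grip_width: 0.0515
```

>>> {"op": "drive_tool", "data": {"commands": "0 0 0 0 0 0; 0 0 0 0 0 0; 0 0 0 0 0 0; 0 0 0 0 0 0; 0 0 0 0 0 0; 0 0 0 0 0 0; 0 0 0 0 0 0; 0 0 10 0 0 0; 0 0 25 0 0 0; 0 0 45 0 0 0", "claw": -1, "squeeze": 50}}

```text
time_s: 52.95
tcp_pos: [0.4597, 0.2221, 0.1053]
ee_rot: [[-0.002, -0.999, -0.052], [-0.001, -0.052, 0.999], [-1.0, 0.002, -0.001]]
contact_force: [-0.0, -0.0, -1.0]
grip_width: 0.0391
```

```bash
python3 ol.py e3
```

```text
[0.45973233 0.22206618 0.10534562] [-0.03762255 -0.01211698 -0.96442314] 0.0390754520104408
scale 5.0
scale 10.0
[] [(np.int32(48), array([282.8, 219. ]))]
side [0.47   0.3261] 0.1167 125.6
```

View pics/e3s.png

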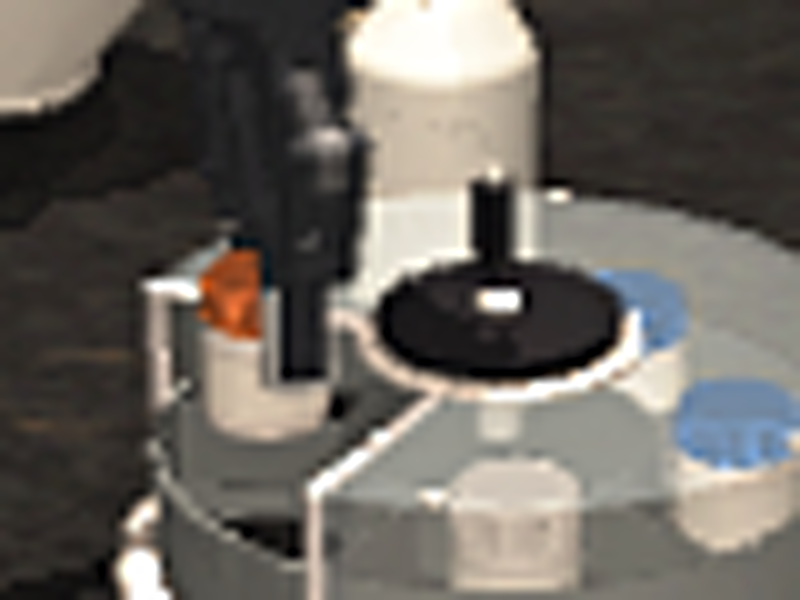

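>>> {"op": "drive_tool", "data": {"commands": "0 0 30 0 0 0; 0 -5 60 0 0 0; 3 -25 88 0 0 0; 10 -60 88 0 0 0; 20 -102 88 0 0 0; 30 -145 88 0 0 0; 40 -188 88 0 0 0; 50 -231 88 0 0 0; 60 -274 88 0 0 0; 69 -317 88 0 0 0"}}

```text
time_s: 54.05
tcp_pos: [0.5293, -0.0964, 0.1926]
ee_rot: [[-0.001, -0.999, -0.052], [0.0, -0.052, 0.999], [-1.0, 0.001, 0.0]]
contact_force: [1.2, -0.2, -1.2]
grip_width: 0.0387
```

>>> {"op": "drive_tool", "data": {"commands": "8 -42 0 0 0 0; 16 -82 0 0 0 0; 23 -115 0 0 0 0; 27 -138 0 0 0 0; 28 -148 -5 0 0 0; 28 -149 -20 0 0 0; 28 -149 -40 0 0 0; 28 -149 -60 0 0 0; 28 -149 -73 0 0 0; 28 -149 -74 0 0 0"}}

```text
time_s: 55.05
tcp_pos: [0.5557, -0.242, 0.1168]
ee_rot: [[-0.005, -0.999, -0.053], [0.003, -0.053, 0.999], [-1.0, 0.005, 0.003]]
contact_force: [0.2, 0.0, -1.1]
grip_width: 0.0391
```

Run:
```python
from h import *
s=read_state();print(s["tcp_pos"],s["contact_force"],s["grip_width"])
snap("side","e4s.png",(300,240,400,315))
```

```text
[ 0.55569864 -0.24200239  0.11676698] [ 0.21134147  0.02988952 -1.06749795] 0.03909731658511381
scale 8.0
```

View pics/e4s.png

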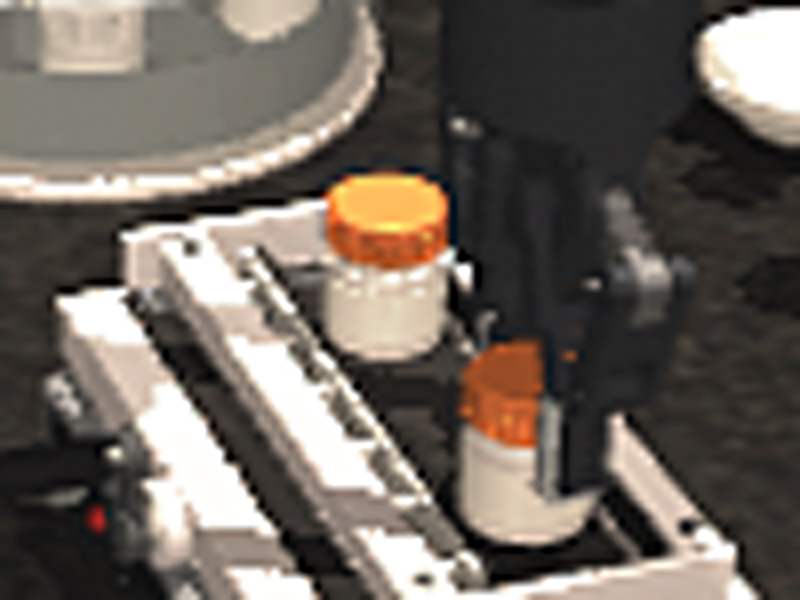

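>>> {"op": "drive_tool", "data": {"commands": "0 0 -3 0 0 0; 0 0 -6 0 0 0; 0 0 -8 0 0 0; 0 0 -9 0 0 0; 0 0 -9 0 0 0; 0 0 -9 0 0 0; 0 0 -9 0 0 0; 0 0 -9 0 0 0; 0 0 -9 0 0 0; 0 0 -9 0 0 0"}}

```text
time_s: 56.1
tcp_pos: [0.5575, -0.2437, 0.1103]
ee_rot: [[0.0, -0.999, -0.052], [-0.0, -0.052, 0.999], [-1.0, -0.0, -0.0]]
contact_force: [-0.1, 0.6, -0.6]
grip_width: 0.039
```

>>> {"op": "drive_tool", "data": {"commands": "0 0 -1 0 0 0; 0 0 -1 0 0 0; 0 0 -1 0 0 0; 0 0 -1 0 0 0; 0 0 -1 0 0 0; 0 0 -1 0 0 0; 0 0 10 0 0 0; 0 0 40 0 0 0; 0 0 75 0 0 0; 0 0 90 0 0 0", "claw": 0.2}}

```text
time_s: 57.1
tcp_pos: [0.5592, -0.2445, 0.2046]
ee_rot: [[0.005, -0.999, -0.052], [-0.003, -0.052, 0.999], [-1.0, -0.005, -0.003]]
contact_force: [1.0, 0.1, -0.5]
grip_width: 0.0514
```

>>> {"op": "drive_tool", "data": {"commands": "-20 12 0 0 0 0; -50 20 0 0 0 0; -80 30 0 0 0 0; -110 40 0 0 0 0; -135 48 0 0 0 0; -152 52 0 0 0 0; -157 52 -10 0 0 0; -157 52 -25 0 0 0; -157 52 -40 0 0 0; -157 52 -50 0 0 0", "claw": -0.1}}

```text
time_s: 58.1
tcp_pos: [0.401, -0.1919, 0.1495]
ee_rot: [[0.0, -0.999, -0.052], [-0.0, -0.052, 0.999], [-1.0, -0.0, -0.0]]
contact_force: [-0.4, 0.5, -0.0]
grip_width: 0.0385
```

Run:
```python
from h import *
s=read_state();print(s["tcp_pos"],s["contact_force"],s["grip_width"])
side=snap("side","f1s.png",(280,230,400,320));top=snap("top","f1t.png",(345,190,465,300))
bt=blob(top,(3,90,90),(25,255,255),(350,195,460,245));bs=blob(side,(3,90,90),(25,255,255),(335,250,400,305))
print(bt,bs)
for a,c in bs: print(fitlid([("side",c)],.121))
```

```text
[ 0.40101414 -0.19193813  0.1494886 ] [-0.36492958  0.47071736 -0.045166  ] 0.03850989389401087
scale 6.666666666666667
scale 5.454545454545454
[(np.int32(109), array([433.17431193, 219.46788991])), (np.int32(69), array([380.79710145, 227.28985507]))] [(np.int32(162), array([347.90740741, 267.06790123])), (np.int32(201), array([366.37313433, 291.45771144]))]
(array([ 0.5478, -0.1213]), array([0., 0.]))
(array([ 0.5528, -0.2453]), array([-0.,  0.]))
```

View pics/f1s.png

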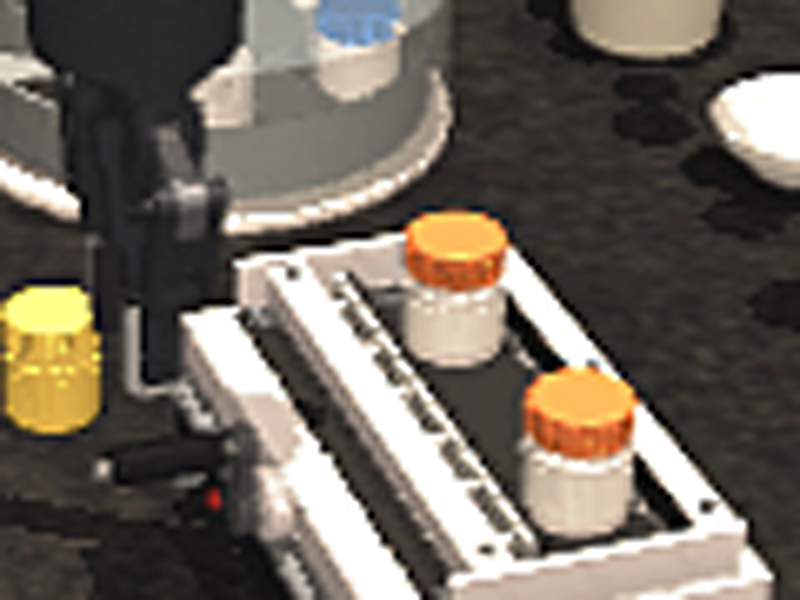

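View pics/f1t.png

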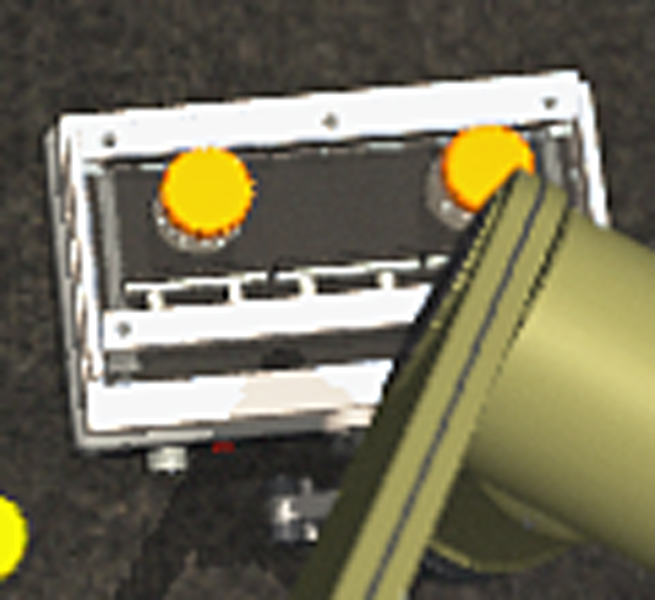

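>>> {"op": "drive_tool", "data": {"commands": "0 0 -12 0 0 0; 0 0 -26 0 0 0; 0 0 -40 0 0 0; 0 0 -52 0 0 0; 0 0 -62 0 0 0; 0 0 -65 0 0 0; 0 0 -65 0 0 0; 0 0 -65 0 0 0; 0 0 -65 0 0 0; 0 0 -65 0 0 0"}}

```text
time_s: 59.2
tcp_pos: [0.4009, -0.1919, 0.0858]
ee_rot: [[0.001, -0.999, -0.052], [-0.001, -0.052, 0.999], [-1.0, -0.001, -0.001]]
contact_force: [0.5, -0.7, -1.1]
grip_width: 0.0384
```

>>> {"op": "drive_tool", "data": {"commands": "0 0 0 0 0 0; 0 0 0 0 0 0; 0 0 0 0 0 0; 0 0 0 0 0 0; 0 0 0 0 0 0; 0 0 0 0 0 0; 0 0 0 0 0 0; 0 0 0 0 0 0; 0 0 0 0 0 0; 0 0 0 0 0 0", "claw": -1, "squeeze": 40}}

```text
time_s: 60.2
tcp_pos: [0.4006, -0.1916, 0.0855]
ee_rot: [[0.0, -0.999, -0.052], [-0.0, -0.052, 0.999], [-1.0, -0.0, -0.0]]
contact_force: [-0.6, 1.2, 5.9]
grip_width: 0.0139
```

>>> {"op": "drive_tool", "data": {"commands": "0.2 -3.4 -0.5 0 0 0; 0.4 -7.7 -1.6 0 0 0; 0.6 -11.8 -3.5 0 0 0; 0.8 -15.5 -5.9 0 0 0; 1 -18.9 -9 0 0 0; 1.1 -21.6 -12.5 0 0 0; 1.2 -23.8 -16.4 0 0 0; 1.3 -25.3 -20.6 0 0 0; 1.4 -26.1 -25 0 0 0; 1.4 -26.3 -28.3 0 0 0"}}

```text
time_s: 61.2
tcp_pos: [0.4022, -0.2185, 0.0565]
ee_rot: [[0.0, -0.999, -0.052], [-0.001, -0.052, 0.999], [-1.0, -0.0, -0.001]]
contact_force: [0.0, -3.8, 2.5]
grip_width: 0.0135
```

>>> {"op": "drive_tool", "data": {"commands": "0 0.4 -4.5 0 0 0; 0 1.5 -8.8 0 0 0; -0.1 3.3 -12.9 0 0 0; -0.2 5.7 -16.7 0 0 0; -0.4 8.7 -20 0 0 0; -0.6 12.2 -22.8 0 0 0; -0.8 16.1 -25 0 0 0; -1 20.3 -26.6 0 0 0; -1.2 24.7 -27.5 0 0 0; -1.4 29.2 -27.7 0 0 0"}}

```text
time_s: 62.2
tcp_pos: [0.4005, -0.1884, 0.0295]
ee_rot: [[0.0, -0.999, -0.052], [-0.0, -0.052, 0.999], [-1.0, -0.0, -0.0]]
contact_force: [-1.1, -4.5, 6.6]
grip_width: 0.0136
```

>>> {"op": "drive_tool", "data": {"commands": "-0.2 4.7 0.6 0 0 0; -0.4 9.2 2 0 0 0; -0.6 13.5 4.1 0 0 0; -0.8 17.3 7 0 0 0; -1 20.6 10.4 0 0 0; -1.1 23.2 14.4 0 0 0; -1.2 25.2 18.7 0 0 0; -1.3 26.4 23.3 0 0 0; -1.3 26.8 28 0 0 0; -1.3 26.4 32.8 0 0 0"}}

```text
time_s: 63.2
tcp_pos: [0.399, -0.1627, 0.062]
ee_rot: [[-0.0, -0.999, -0.053], [-0.001, -0.053, 0.999], [-1.0, 0.0, -0.001]]
contact_force: [-0.7, -7.1, -5.8]
grip_width: 0.0135
```

Run:
```python
from h import *
s=read_state();print(s["tcp_pos"],s["contact_force"],s["grip_width"])
side=snap("side","f2s.png",(280,230,400,320))
```

```text
[ 0.39902658 -0.16273163  0.06200959] [-0.66987748 -7.08583855 -5.78054318] 0.01351545664172112
scale 6.666666666666667
```

View pics/f2s.png

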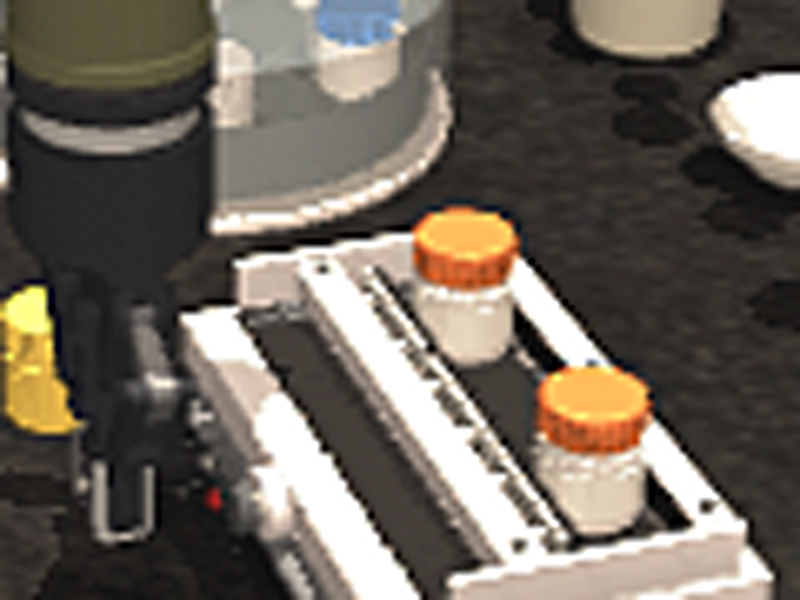

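>>> {"op": "drive_tool", "data": {"commands": "0 -1.2 4.6 0 0 0; 0.1 -3.2 8.9 0 0 0; 0.3 -5.8 12.8 0 0 0; 0.5 -9.1 16.2 0 0 0; 0.7 -13 19.1 0 0 0; 0.9 -17.2 21.2 0 0 0; 1.1 -21.8 22.6 0 0 0; 1.3 -26.5 23.2 0 0 0; 1.5 -31.2 23 0 0 0; 1.8 -35.9 21.9 0 0 0"}}

```text
time_s: 64.25
tcp_pos: [0.401, -0.1985, 0.0844]
ee_rot: [[0.0, -0.999, -0.052], [-0.0, -0.052, 0.999], [-1.0, -0.0, -0.0]]
contact_force: [1.1, 3.2, 3.3]
grip_width: 0.0133
```

Run:
```python
from h import *
s=read_state();print(s["tcp_pos"],s["contact_force"],s["grip_width"])
side=snap("side","f3s.png",(280,230,400,320))
```

```text
[ 0.40098852 -0.19853966  0.0844481 ] [1.05767489 3.2236097  3.34916678] 0.013302757211032044
scale 6.666666666666667
```

View pics/f3s.png

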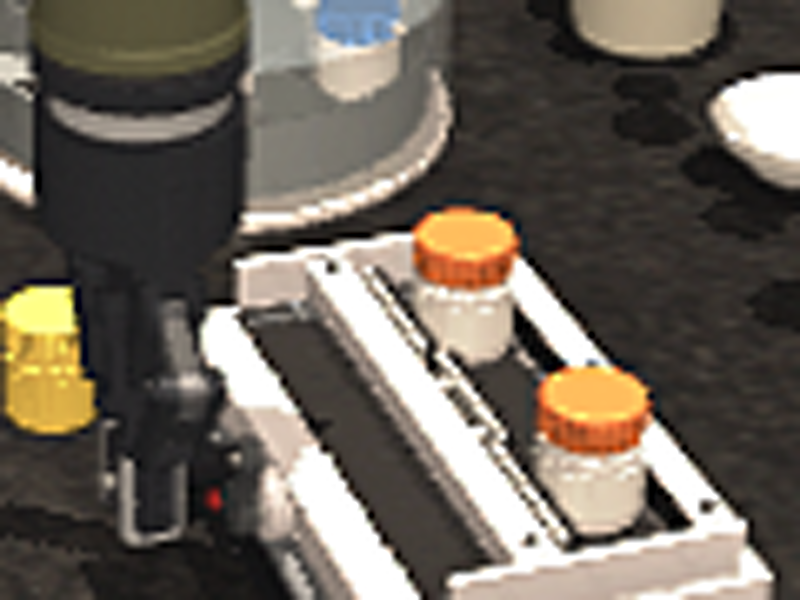

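>>> {"op": "drive_tool", "data": {"commands": "0 0 0 0 0 0; 0 0 0 0 0 0; 0 0 0 0 0 0; 0 0 0 0 0 0; 0 0 0 0 0 0; 0 0 25 0 0 0; 0 0 60 0 0 0; 0 0 100 0 0 0; 0 0 140 0 0 0; 0 0 160 0 0 0", "claw": 0}}

```text
time_s: 65.3
tcp_pos: [0.4022, -0.1989, 0.2475]
ee_rot: [[0.005, -0.999, -0.052], [-0.003, -0.052, 0.999], [-1.0, -0.004, -0.003]]
contact_force: [0.7, -0.1, -1.8]
grip_width: 0.0424
```

>>> {"op": "drive_tool", "data": {"commands": "0 30 0 0 0 0; 0 70 0 0 0 0; 0 110 0 0 0 0; 0 150 0 0 0 0; 0 180 0 0 0 0; 0 190 0 0 0 0; 0 190 0 0 0 0; 0 190 0 0 0 0; 0 190 0 0 0 0; 0 190 0 0 0 0"}}

```text
time_s: 66.3
tcp_pos: [0.4012, -0.0093, 0.2439]
ee_rot: [[-0.0, -0.999, -0.05], [-0.0, -0.05, 0.999], [-1.0, 0.0, -0.0]]
contact_force: [-0.0, -0.6, -0.1]
grip_width: 0.0427
```

Run:
```python
from h import *
s=read_state();print(s["tcp_pos"],s["contact_force"],s["grip_width"])
side=snap("side","g1s.png",(255,190,405,320));top=snap("top","g1t.png",(185,175,465,305))
for a,c in blob(side,(3,90,90),(25,255,255),(335,250,400,305)):print(a,c,fitlid([("side",c)],.121))
bt=blob(top,(3,90,90),(25,255,255),(350,195,460,245));print(bt)
for a,c in bt:print(fitlid([("top",c)],.121))
```

```text
[ 0.40117458 -0.00927544  0.24394727] [-0.03235474 -0.60560358 -0.14876063] 0.04265167058766527
scale 4.615384615384615
scale 2.857142857142857
165 [349.30909091 266.80606061] (array([ 0.5518, -0.1209]), array([-0., -0.]))
196 [368.5255102  291.07653061] (array([ 0.5584, -0.245 ]), array([-0.,  0.]))
[(np.int32(233), array([433.56652361, 219.19313305])), (np.int32(193), array([382.37823834, 222.1761658 ]))]
(array([ 0.5585, -0.242 ]), array([0., 0.]))
(array([ 0.5552, -0.1189]), array([0., 0.]))
```

View pics/g1s.png

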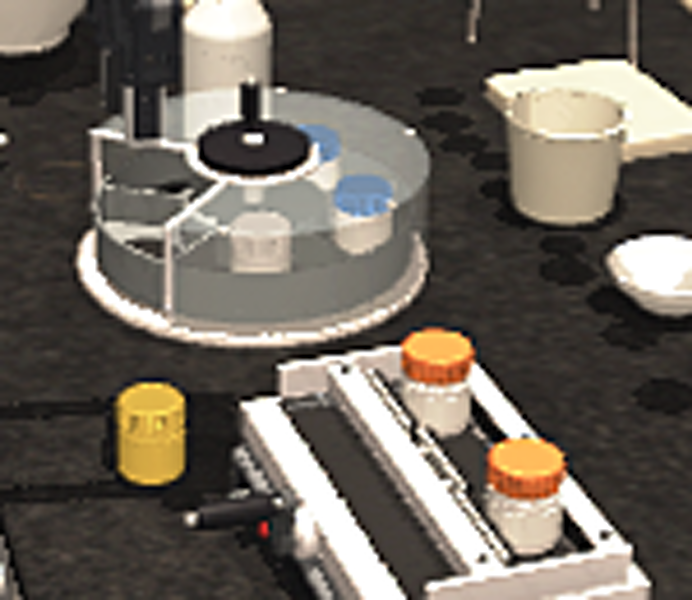

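View pics/g1t.png

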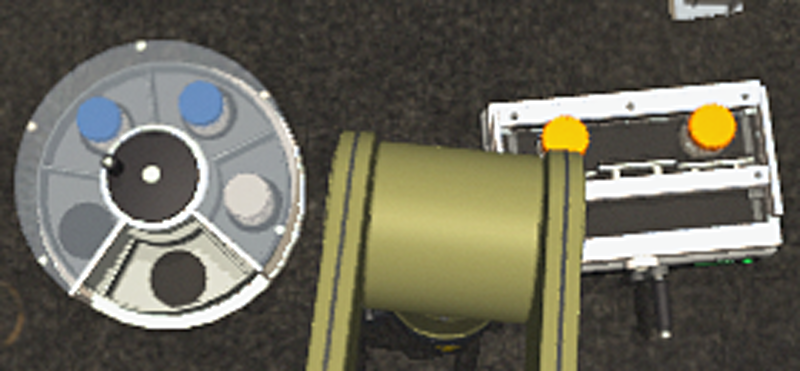

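```bash
python3 -c "
from cell import *
print(read_state()['dq']);print(finish_job())"
```

```text
[ 0.19527056 -0.01214973  0.1066965   0.09784696  0.01713482  0.10883691]
the job is handed in; nothing more can be done
None
```

The job is handed in at about 66 s of the 210 s allowed, and `finish_job` gave no verdict. There were two orange-lidded and two blue-lidded jars in the scene.

- **What I did:** I cranked the clamp open by about one turn (roughly 52 mm). Both blue-lidded jars went into the two empty compartments. Both orange-lidded jars went onto the mat. I then cranked the clamp shut to about 35 mm.
- **Shaker check:** The final pictures show both orange-lidded jars upright against the rail, with their pads visibly pushed in. I did not measure the pad force. From the crank angle I estimate about 4 N on each jar.
- **Carousel check:** Both blue-lidded jars and the white-lidded jar are upright inside the rim.
- **Left alone:** The yellow look-alike was not touched. I made no moves near the dropper or wash bottle, but I did not measure their positions again at the end.
- **Disagreement:** In the last fit, the two cameras' positions for the orange-lidded jars differed by 2 to 4 mm. Part of one lid was hidden by the arm in the top view. Both readings fit a jar standing at the rail.

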